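# Make up the coring kit and the worm kit for the field

### The arm

A 7-joint arm with a two-finger parallel gripper is mounted at the origin on the work surface; the furniture and walls round the work are solid. World frame = base frame: x ahead of the robot, y to its left, z up, the work surface at z = 0. Lengths are in m, angles in rad, forces in N, time in s.
With the tool pointing down it reaches from about 0.425 to 0.95 m from the base axis. Payload 4.7 kg.
Tool frame: the origin (TCP) lies at the very end of the fingers, on their centre line; the grasp point (between the pads) lies 19 mm behind it (robot.grip_point_offset is the distance from the TCP to the grasp point, in m); z points along the fingers, y is the direction in which the jaws open and shut (so a half turn about z gives the same grasp; the last joint's range is limited). The gripper opens to 85 mm and grips with 20 to 120 N. Pads are 22 mm wide; open, the fingers measure 114 mm over their backs; the gripper's body (76 mm by 85 mm) begins 54 mm behind the grasp point. The pads swing forward as they close: fully open they stand 13 mm farther back than shut.
Start: joints at [-1.243, 0.469, -0.049, 1.532, 0.024, 1.141, -0.082], TCP at [0.236, 0.633, 0.231] pointing down, gripper open.
Joint ranges: [-2.59, 2.59], [-0.33, 1.99], [-1.39, 1.29], [0.1, 2.45], [-1.04, 4.18], [0.21, 1.99], [-2.66, 2.66]. Speed limits (rad/s): [2.57, 2.57, 3.14, 3.14, 3.14, 3.14, 3.14].

### API

Orientations are given as [roll, pitch, yaw] about the fixed x, y, z axes, in that order (R = Rz(yaw) Ry(pitch) Rx(roll)).
In Python, from bench import readout, optics, job, robot gives the robot as it stands.
- The arm moves only by the shell command python3 -m jog 'ROWS'. ROWS is JSON, a list of rows, each an object of numbers: "gripper": the opening, from 0 (shut) to 1 (fully open); "dx", "dy", "dz": the shift along the world's x, y, z in m; "rx", "ry", "rz": the turn, a rotation vector about the world's x, y, z in degrees. In form: [{"gripper": .., "dx": .., "dy": .., "dz": .., "rx": .., "ry": .., "rz": ..}, ...]. A call has 1 to 8 rows; each row shifts and turns the commanded pose from where the row before left it; what a row does not reach is not made up. A row lasts 1/10 s, in which the tool goes at most 50 mm and 8.59 degrees, less where a joint would pass 70% of its speed; a pose out of reach is approached as far as the arm can. A call is refused whole if a number of a shift passes 0.05 or a number of a turn 8.59, either way. A call with a gripper value outside its range is refused whole. The fingers move at their own pace and stop on an object; the grip force is fixed at half the most. Time passes only in rows, so rows that do not move let the fingers close. It gives the time, the measured TCP pose, the force and the opening at its end, in the units of the state.
- readout.observe(): the state, without advancing time (a new reading comes with each control period).
- optics.snapshot(name): name is "scene" or "top"; returns (picture, depth): 480x640x3 uint8, red, green, blue; 480x640 float32, m along the optical axis (not along the pixel's ray), 0 where there is no reading.
- optics.camera_model(name): a dict with "fov_y" (degrees; the focal length in pixels is half the picture's height over the tangent of half this angle, whatever the lens; pixels are square), "cx", "cy" (the principal point, pixels), "dist" ([k1, k2, p1, p2, k3] as OpenCV has them; the pictures are not rectified), "position" and "orientation" of the camera in the world. Camera axes: x right, y down, z forward; pixel columns grow to the right and rows downward; lengths in m; the calibration is good to about 2 mm. A picture is of the moment at which its call begins. camera_model takes no time and is no camera call.
- job.close_job(): hands the job in, once; it reports no verdict.
The state is a dict: "t": time; "joints": joint angles; "qd": joint speeds; "joint_efforts": joint torques, N m; "eef_pos": TCP position; "tool_rot": TCP orientation; "wrist_force": force on the tool from outside, world axes, zero at the start; "torque": the same for the moment, N m; "gripper_width": opening from 0.0 (shut) to 1.0 (fully open).
Only numpy, scipy, OpenCV 4.12 (cv2) and the standard library are available. Lean on these libraries where they do the work, as an engineer would, in place of code of your own. Each camera call takes 0.05 s, during which the arm holds its last target.

### The job

Make up the two field kits from the stock on the desk. The coring kit, in the tray with the metal post, gets the slotted steel collar seated fully home on the post with its slot over the post's key, and the tall vial and one short vial in the two vial pockets; the worm kit, in the other tray, gets the wide jar in the large pocket and the other short vial in the vial pocket. Keep the jar and the vials upright all the time, stand each on the floor of its pocket, and let go of everything.

Things in the scene. Friction and masses are not known exactly. Their poses are not given: they have to be found in the camera images.
- coring_tray: Fixed kit tray with a metal post: 160 (x) by 110 (y) by 22 mm, foam top 20 mm up; origin: centre of underside. Post at x -42, y 0: 34 mm thick, top 60 mm up (tapers to 22 mm over its last 8), on a flange whose top is 22 mm up; its key, a 5 mm rib on the side towards the pockets (+x), reaches 25 mm from the axis and ends 44 mm up. Vial pockets, 38 mm across, at x 44, y 27 and x 44, y -27; floors 8 mm up.
- worm_tray: Fixed kit tray without a post, same shell: 160 (x) by 110 (y) by 22 mm, foam top 20 mm up; origin: centre of underside. Large round jar pocket, 70 mm across, at x -34, y 4; vial pocket, 38 mm across, at x 48, y 4; floors of both 8 mm up. Forceps already lie in the groove along its -y side, below the foam's top, and stay there.
- corer_collar: Slotted steel collar, about 160 g, lying flat, 56 mm outside, bore 40 mm, 32 mm high; a 12 mm wide slot cuts through the wall over its full height on its own +x side (keep the fingers off the slot: the key fills it). Origin: on its axis at the underside. With the slot over the key it drops to the flange (origin 22 mm up), else it rests on the key 22 mm too high. Play 3 mm each way.
- wide_jar: Wide screw-cap sample jar, standing upright: body 58 mm across up to 60 mm, 70 mm tall over its cap (53 mm across). Origin: centre of its underside, z up.
- tall_vial: Tall screw-cap sample vial, standing upright: body 28 mm across, 72 mm tall over its cap (26 mm across, from 58 mm up). Origin: centre of its underside, z up along the vial.
- short_vial_1: Short screw-cap sample vial, standing upright: body 22 mm across, 48 mm tall over its whitish cap (20 mm across). Origin: centre of its underside, z up along the vial. The two short vials serve equally; one goes into each kit.
- short_vial_2: Short screw-cap sample vial, standing upright: body 22 mm across, 48 mm tall over its black cap (20 mm across). Origin: centre of its underside, z up along the vial. The two short vials serve equally; one goes into each kit.

How it is judged:
At the end, for the whole second after the job is handed in: Collar down on the post's flange (origin under 27 mm up, within 6 mm of the axis); tall and one short vial in the coring tray's pockets, other short vial (all within 10 mm of centre) and jar (9 mm) in the worm tray's; undersides under 13 mm up, all within 0.15 rad of upright, at rest (x of corer_collar in the frame of coring_tray between -0.048 and -0.036 m and y of corer_collar in the frame of coring_tray between -0.006 and 0.006 m and z of corer_collar in the frame of coring_tray below 0.027 m and angle between each of corer_collar, wide_jar's own z axis and vertical below 0.15 rad and x of wide_jar in the frame of worm_tray between -0.043 and -0.025 m and y of wide_jar in the frame of worm_tray between -0.005 and 0.013 m and z of wide_jar in the frame of worm_tray below 0.013 m and ((((x of tall_vial in the frame of coring_tray between 0.034 and 0.054 m and y of tall_vial in the frame of coring_tray between 0.017 and 0.037 m and z of each of tall_vial, short_vial_1 in the frame of coring_tray below 0.013 m and angle between each of tall_vial, short_vial_1's own z axis and vertical below 0.15 rad and x of short_vial_1 in the frame of coring_tray between 0.034 and 0.054 m and y of short_vial_1 in the frame of coring_tray between -0.037 and -0.017 m) or (x of tall_vial in the frame of coring_tray between 0.034 and 0.054 m and y of tall_vial in the frame of coring_tray between -0.037 and -0.017 m and z of each of tall_vial, short_vial_1 in the frame of coring_tray below 0.013 m and angle between each of tall_vial, short_vial_1's own z axis and vertical below 0.15 rad and x of short_vial_1 in the frame of coring_tray between 0.034 and 0.054 m and y of short_vial_1 in the frame of coring_tray between 0.017 and 0.037 m)) and x of short_vial_2 in the frame of worm_tray between 0.038 and 0.058 m and y of short_vial_2 in the frame of worm_tray between -0.006 and 0.014 m and z of short_vial_2 in the frame of worm_tray below 0.013 m and angle between short_vial_2's own z axis and vertical below 0.15 rad) or (((x of tall_vial in the frame of coring_tray between 0.034 and 0.054 m and y of tall_vial in the frame of coring_tray between 0.017 and 0.037 m and z of each of tall_vial, short_vial_2 in the frame of coring_tray below 0.013 m and angle between each of tall_vial, short_vial_2's own z axis and vertical below 0.15 rad and x of short_vial_2 in the frame of coring_tray between 0.034 and 0.054 m and y of short_vial_2 in the frame of coring_tray between -0.037 and -0.017 m) or (x of tall_vial in the frame of coring_tray between 0.034 and 0.054 m and y of tall_vial in the frame of coring_tray between -0.037 and -0.017 m and z of each of tall_vial, short_vial_2 in the frame of coring_tray below 0.013 m and angle between each of tall_vial, short_vial_2's own z axis and vertical below 0.15 rad and x of short_vial_2 in the frame of coring_tray between 0.034 and 0.054 m and y of short_vial_2 in the frame of coring_tray between 0.017 and 0.037 m)) and x of short_vial_1 in the frame of worm_tray between 0.038 and 0.058 m and y of short_vial_1 in the frame of worm_tray between -0.006 and 0.014 m and z of short_vial_1 in the frame of worm_tray below 0.013 m and angle between short_vial_1's own z axis and vertical below 0.15 rad)) and linear speed of each of corer_collar, wide_jar, tall_vial, short_vial_1, short_vial_2 below 0.02 m/s); the robot touches nothing.
It fails at once if the jar or a vial is tipped over (more than 0.7 rad) (angle between any of wide_jar, tall_vial, short_vial_1, short_vial_2's own z axis and vertical above 0.7 rad).
It also fails if it takes over 120 s, if anything falls off the work surface, if the arm or the gripper's body presses on something with over 40 N, if the wrist force passes 120 N, or if a joint passes its speed limit or range.

## Working session

There is one attempt and no reset: what is moved stays moved. The work goes in short steps, Python scripts to look and compute and a shell command to move; the robot and the scene stay as the last step left them, time stands still between calls to the robot, and variables do not carry over. Pictures are saved under pics/ and viewed, and the job is handed in when it is done.

```bash
ls; mkdir -p pics; python3 - <<'E'
from bench import readout, optics, job, robot
import cv2
print(readout.observe())
for n in("scene","top"):
    p,d=optics.snapshot(n); cv2.imwrite(f"pics/{n}0.png",p[:,:,::-1]); import numpy as np; np.save(f"{n}0.npy",d); np.save(f"{n}0rgb.npy",p)
    print(optics.camera_model(n), d.min(), d.max())
E
```

```text
pics
{'t': 0.0, 'joints': array([-1.24289953,  0.46946288, -0.0485949 ,  1.53370225,  0.02410136,
        1.14094642, -0.08229097]), 'qd': array([-1.28148863e-03,  8.66576174e-05, -3.43812563e-04, -1.28931100e-03,
        1.34602789e-03, -1.76718587e-04,  3.45711128e-04]), 'joint_efforts': array([ 3.49115790e-04, -5.10317767e+01, -4.64873482e-02, -2.37713134e+01,
        1.06546754e-02,  7.60552852e-03, -3.00120377e-06]), 'eef_pos': array([0.23554944, 0.6319553 , 0.23024342]), 'tool_rot': array([-3.13966070e+00,  7.02439139e-05,  2.78483729e+00]), 'wrist_force': array([ 0.05789806,  0.51537588, -0.08656353]), 'torque': array([0.01906015, 0.03908661, 0.0638632 ]), 'gripper_width': 1.001826009702006}
{'fov_y': 57.27534899019994, 'cx': 331.99141942618735, 'cy': 240.02519617306967, 'dist': array([-0.00673243,  0.        ,  0.        ,  0.        ,  0.        ]), 'position': array([ 0.08019668, -0.80726875,  0.45851886]), 'orientation': array([-2.07456252,  0.01197368, -0.53727253])} 0.0 2.9731338
{'fov_y': 42.408860935136964, 'cx': 319.3487641835416, 'cy': 237.73216781494196, 'dist': array([0.00450745, 0.        , 0.        , 0.        , 0.        ]), 'position': array([ 0.25494853, -0.15690681,  1.08415523]), 'orientation': array([-2.94930022, -0.01400605, -1.58700439])} 0.0 2.0397377
```

View pics/scene0.png

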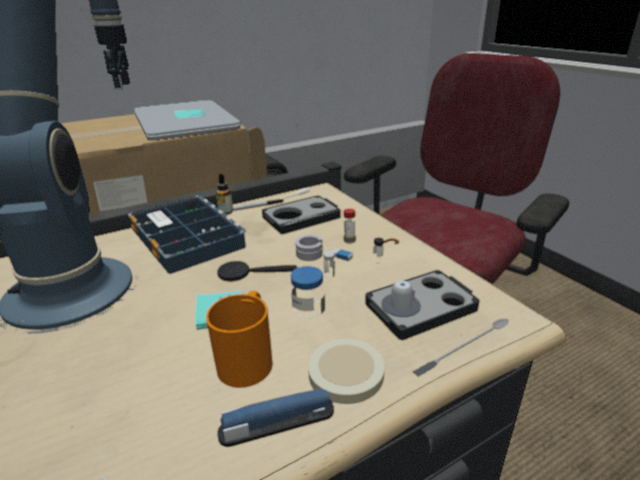

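View pics/top0.png

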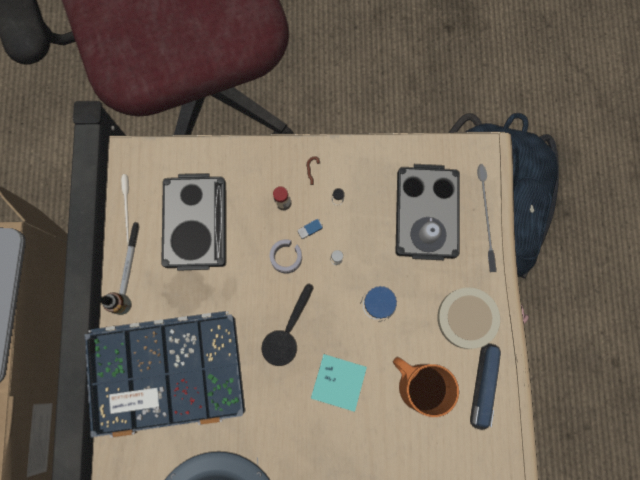

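The top view shows the collar at (286,256), the red-capped tall vial at (281,195), the short vials at (338,195) and (337,257), and the jar at (380,302). The worm tray is at (194,222) and the coring tray at (428,212). Next I measure them.

```bash
cat > h.py <<'E'
import numpy as np, cv2
from bench import readout, optics
from scipy.spatial.transform import Rotation as Ro
def K(m): 
    f=240/np.tan(np.radians(m['fov_y']/2)); return np.array([[f,0,m['cx']],[0,f,m['cy']],[0,0,1]])
def ray(n,uv):
    m=optics.camera_model(n)
    p=cv2.undistortPoints(np.array(uv,float).reshape(-1,1,2),K(m),m['dist'])[:,0]
    d=np.c_[p,np.ones(len(p))]@Ro.from_euler('xyz',m['orientation']).as_matrix().T
    return m['position'],d
def onz(n,uv,z):
    o,d=ray(n,uv); return o+d*((z-o[2])/d[:,2])[:,None]
def cloud(n,dep):
    v,u=np.mgrid[0:480,0:640]; o,d=ray(n,np.c_[u.ravel(),v.ravel()])
    P=o+d*dep.ravel()[:,None]; P[dep.ravel()==0]=np.nan
    return P.reshape(480,640,3)
def circ(P):
    A=np.c_[2*P[:,:2],np.ones(len(P))]; s=np.linalg.lstsq(A,(P[:,:2]**2).sum(1),rcond=None)[0]
    return s[:2],np.sqrt(s[2]+s[0]**2+s[1]**2)
E
python3 - <<'E'
from h import *
p=np.load('top0rgb.npy');d=np.load('top0.npy');C=cloud('top',d)
for n,(u,v) in dict(table=(250,300),tall=(281,194),black=(338,195),white=(337,257),jar=(380,302),collar=(273,262),foamW=(170,200),foamC=(405,215),post=(432,230)).items(): print(n,C[v,u].round(4))
def sv(n,u0,v0,u1,v1,k):
    cv2.imwrite(n,cv2.resize(p[v0:v1,u0:u1,::-1],None,fx=k,fy=k,interpolation=cv2.INTER_CUBIC))
sv('pics/c1.png',150,160,350,290,4); sv('pics/c2.png',310,150,480,330,3.3)
hsv=cv2.cvtColor(p,cv2.COLOR_RGB2HSV)
for z,lab in ((0.0,'tbl'),):
    pass
# height map objects
Z=C[:,:,2]
m=((Z>0.008)&(Z<0.12)&(C[:,:,0]>0.3)).astype(np.uint8)
n,l,s,c=cv2.connectedComponentsWithStats(m)
for i in range(1,n):
    if s[i,4]>30: print(i,s[i],c[i].round(1),'zmax',np.nanpercentile(Z[l==i],95).round(4))
E
```

```text
table [ 0.3568 -0.0522 -0.0031]
tall [ 0.5282 -0.1107  0.0708]
black [ 0.5321 -0.2083  0.0451]
white [ 0.4227 -0.2041  0.0484]
jar [ 0.3437 -0.2723  0.0674]
collar [ 0.4185 -0.0945  0.0295]
foamW [0.533  0.0873 0.0214]
foamC [ 0.4998 -0.3267  0.0242]
post [ 0.4647 -0.3655  0.0608]
1 [    1   101   236   235 12283] [ 81.  244.3] zmax 0.1028
9 [ 396  164   64   96 5486] [427.9 213.3] zmax 0.0529
16 [ 161  173   65   98 5244] [193.2 220.9] zmax 0.0238
18 [121 174   8  30 141] [124.8 185. ] zmax 0.0157
25 [273 186  19  24 315] [281.6 197.5] zmax 0.0741
26 [332 188  13  14 130] [338.2 194.1] zmax 0.0508
40 [298 219  25  19 249] [310. 228.] zmax 0.0146
42 [101 222  39  93 988] [122.3 281. ] zmax 0.0969
49 [270 239  32  34 475] [285.  256.1] zmax 0.0345
52 [330 250  13  15 140] [336.7 256.8] zmax 0.0504
53 [270 283  44  50 435] [298.1 307.5] zmax 0.0154
54 [364 286  33  33 830] [380.4 301.9] zmax 0.073
55 [ 438  287   62   43 2172] [468.4 310.2] zmax 0.0223
```

View crops.

View pics/c1.png

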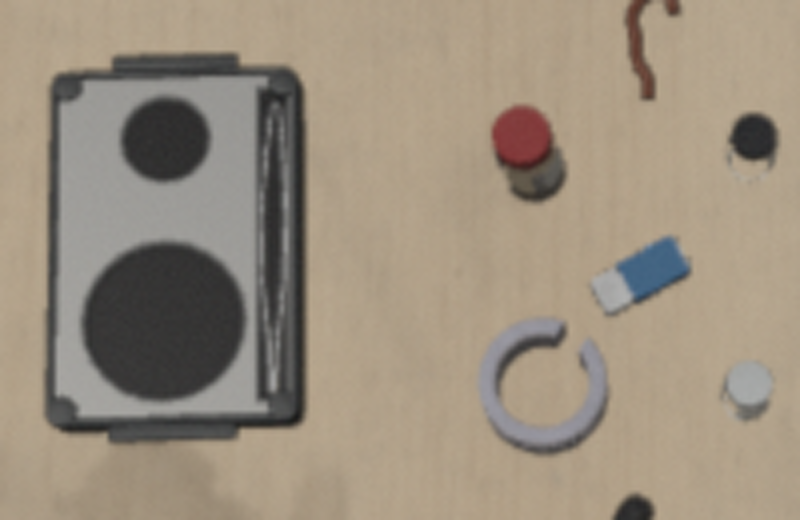

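View pics/c2.png

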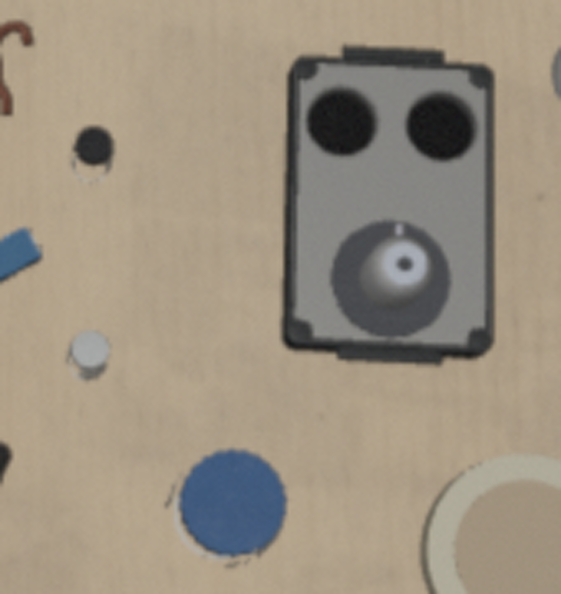

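```bash
cat > meas.py <<'E'
from h import *
p=np.load('top0rgb.npy');hsv=cv2.cvtColor(p,cv2.COLOR_RGB2HSV).astype(int);H,S,V=hsv[...,0],hsv[...,1],hsv[...,2]
def blob(mask,box,z,name,hull=False):
    u0,v0,u1,v1=box; m=np.zeros(mask.shape,np.uint8); m[v0:v1,u0:u1]=mask[v0:v1,u0:u1]
    cs=cv2.findContours(m,cv2.RETR_EXTERNAL,cv2.CHAIN_APPROX_NONE)[0]; c=max(cs,key=cv2.contourArea)
    if hull: c=cv2.convexHull(c)
    P=onz('top',c[:,0],z); o,r=circ(P); print(name,o.round(4),'diam(+~1px)',round(2*r*1000,1),'rms',np.round(1e3*np.std(np.hypot(*(P[:,:2]-o).T)),2)); return o
dark=V<75
w1=blob(dark,(178,182,206,208),.02,'wormvial 38');w2=blob(dark,(167,217,214,263),.02,'wormjar 70')
c1=blob(dark,(401,174,428,200),.02,'corL 38');c2=blob(dark,(431,174,457,202),.02,'corR 38')
fl=blob(V<105,(405,214,450,255),.022,'flange',True)
e=w1-w2; yw=np.arctan2(e[1],e[0]); print('worm yaw',np.degrees(yw),'dist(82)',np.hypot(*e)*1e3)
R=lambda a:np.array([[np.cos(a),-np.sin(a)],[np.sin(a),np.cos(a)]])
print('worm origin',w1-R(yw)@[.048,.004],w2-R(yw)@[-.034,.004])
e=c1-c2; yc=np.arctan2(-e[0],e[1]); print('cor yaw',np.degrees(yc),'dist(54)',np.hypot(*e)*1e3)
oc=(c1+c2)/2-R(yc)@[.044,0]; print('cor origin',oc,'post pred',oc+R(yc)@[-.042,0])
blob(V>150,(420,215,446,243),.06,'post top 22')
red=((H<10)|(H>170))&(S>120); blob(red,(268,180,296,205),.072,'tall 26')
blob(V<70,(328,184,350,205),.048,'black 20')
blob((S<35)&(V>140),(326,246,350,264),.048,'white 20')
blob((H>100)&(H<125)&(S>100),(355,280,405,325),.070,'jar 53')
u0,v0=265,236
col=(S<50)&(V>125); o=blob(col,(262,234,306,276),.032,'collar 56',True)
E
python3 meas.py; python3 - <<'E'
from h import *
p=np.load('top0rgb.npy'); 
for v in range(228,250,2): print([tuple(p[v,u]) for u in (424,428,431,434)])
print(cv2.cvtColor(p,cv2.COLOR_RGB2HSV)[256,[268,270,272,274,276,278,285,296,298,300,302]])
print(cv2.cvtColor(p,cv2.COLOR_RGB2HSV)[257,[332,334,336,338,340,342,345]])
E
```

```text
wormvial 38 [0.543  0.0511] diam(+~1px) 35.2 rms 0.43
wormjar 70 [0.4613 0.0498] diam(+~1px) 66.8 rms 0.52
corL 38 [ 0.5528 -0.3439] diam(+~1px) 35.6 rms 0.46
corR 38 [ 0.5495 -0.3977] diam(+~1px) 35.6 rms 0.52
flange [ 0.4521 -0.3631] diam(+~1px) 84.2 rms 2.88
worm yaw 0.9153517820171381 dist(82) 81.71913961114946
worm origin [0.49509854 0.04629089] [0.49537937 0.04629538]
cor yaw -3.501167368901277 dist(54) 53.91917117417828
cor origin [ 0.50722066 -0.36809127] post pred [ 0.46529905 -0.36552637]
post top 22 [ 0.4658 -0.3657] diam(+~1px) 20.8 rms 0.48
tall 26 [ 0.5277 -0.1088] diam(+~1px) 23.1 rms 0.76
black 20 [ 0.533  -0.2082] diam(+~1px) 17.0 rms 0.69
white 20 [ 0.4257 -0.2037] diam(+~1px) 18.4 rms 0.73
jar 53 [ 0.3437 -0.2721] diam(+~1px) 47.8 rms 0.57
collar 56 [ 0.4308 -0.1147] diam(+~1px) 56.2 rms 0.69
[(np.uint8(136), np.uint8(135), np.uint8(134)), (np.uint8(166), np.uint8(170), np.uint8(178)), (np.uint8(112), np.uint8(114), np.uint8(120)), (np.uint8(131), np.uint8(134), np.uint8(141))]
[(np.uint8(134), np.uint8(135), np.uint8(133)), (np.uint8(165), np.uint8(169), np.uint8(
[... 1303 characters left out ...]
, np.uint8(75), np.uint8(77)), (np.uint8(73), np.uint8(74), np.uint8(79))]
[(np.uint8(75), np.uint8(76), np.uint8(79)), (np.uint8(75), np.uint8(77), np.uint8(81)), (np.uint8(76), np.uint8(78), np.uint8(81)), (np.uint8(75), np.uint8(78), np.uint8(82))]
[(np.uint8(73), np.uint8(74), np.uint8(78)), (np.uint8(72), np.uint8(72), np.uint8(77)), (np.uint8(74), np.uint8(75), np.uint8(79)), (np.uint8(74), np.uint8(76), np.uint8(79))]
[[ 17  53 173]
 [132   8 156]
 [128  13 154]
 [ 12  25 104]
 [ 18  57 173]
 [ 17  58 176]
 [ 17  58 176]
 [ 17  53 172]
 [130  10 152]
 [129  12 147]
 [ 17  55 159]]
[[ 23   6 158]
 [ 75   3 168]
 [ 75   3 168]
 [ 60   3 168]
 [  0   0 168]
 [ 19  13 160]
 [ 19  53 177]]
```

```bash
cat >> meas.py <<'E'
m=np.zeros(col.shape,np.uint8); m[234:276,262:306]=col[234:276,262:306]
cs=cv2.findContours(m,cv2.RETR_LIST,cv2.CHAIN_APPROX_NONE)[0]
P=onz('top',max(cs,key=len)[:,0],.032)
o0=o.copy()
r=np.hypot(*(P[:,:2]-o0).T)
for it in range(3):
    r=np.hypot(*(P[:,:2]-o0).T); inn=P[(r<23)&(r>16)]; out=P[r>24.5e-3]
    break
a=np.degrees(np.arctan2(P[:,1]-o[1],P[:,0]-o[0]))
inn=P[(r<.0235)]; ai=a[r<.0235]
k=np.abs((ai+40+180)%360-180)>30
print('inner fit',circ(inn[k]))
out=P[(r>.0245)]; ao=a[r>.0245]
for q in (0,90): pass
f=out[(out[:,0]>o[0]-.005)]; print('outer far-half fit',circ(f))
# slot by sampled darkness at r=24mm
C,_=circ(inn[k])
for cc in (o,C):
    res=[]
    for rr in (.0215,.023,.025):
        th=np.radians(np.arange(-180,180,1)); X=np.c_[cc[0]+rr*np.cos(th),cc[1]+rr*np.sin(th),np.full(360,.032)]
        mdl=optics.camera_model('top'); Rm=Ro.from_euler('xyz',mdl['orientation']).as_matrix()
        pc=(X-mdl['position'])@Rm; uv=cv2.projectPoints(pc,np.zeros(3),np.zeros(3),K(mdl),mdl['dist'])[0][:,0].astype(np.float32)
        s=cv2.remap(S.astype(np.float32),uv[:,0],uv[:,1],cv2.INTER_LINEAR)
        g=np.degrees(th)[(s>33)]; res.append((g.min(),g.max(),len(g)))
    print(cc,res)
E
python3 meas.py | tail -4
```

```text
jar 53 [ 0.3437 -0.2721] diam(+~1px) 47.8 rms 0.57
collar 56 [ 0.4308 -0.1147] diam(+~1px) 56.2 rms 0.69
inner fit (array([ 0.43143516, -0.11536318]), np.float64(0.020766209078985142))
outer far-half fit (array([ 0.43025619, -0.11532222]), np.float64(0.027812858372338344))Traceback (most recent call last):
  File "meas.py", line 48, in <module>
    g=np.degrees(th)[(s>33)]; res.append((g.min(),g.max(),len(g)))
      ~~~~~~~~~~~~~~^^^^^^^^
IndexError: too many indices for array: array is 1-dimensional, but 2 were indexed
```

```bash
sed -i 's/cv2.INTER_LINEAR)$/cv2.INTER_LINEAR).ravel()/' meas.py; python3 meas.py | tail -2
```

```text
[ 0.43083593 -0.11473   ] [(np.float64(-51.0), np.float64(-27.0), 25), (np.float64(-49.0), np.float64(-27.0), 23), (np.float64(-48.00000000000001), np.float64(-25.0), 24)]
[ 0.43143516 -0.11536318] [(np.float64(-50.0), np.float64(-26.0), 25), (np.float64(-49.0), np.float64(-25.0), 25), (np.float64(-47.0), np.float64(-24.000000000000004), 24)]
```

```bash
python3 -m jog '[{"dx":0.03,"dy":-0.03},{"dx":0.03,"dy":-0.035},{"dx":0.03,"dy":-0.035},{"dx":0.03,"dy":-0.035},{"dx":0.03,"dy":-0.035},{"dx":0.03,"dy":-0.035},{"dx":0.03,"dy":-0.035},{"dx":0.02,"dy":-0.04}]'; python3 -m jog '[{"dy":-0.045},{"dy":-0.045},{"dy":-0.045},{"dy":-0.045},{"dy":-0.045},{"dy":-0.045},{"dy":-0.045},{"dy":-0.045}]'
```

```text
validation failed for argument at $[0]...
validation failed for argument at $[0]...
```

```bash
python3 -m jog '[{"gripper":1,"dx":0.03,"dy":-0.03,"dz":0,"rx":0,"ry":0,"rz":0}]'
```

```text
t: 0.2
eef_pos: [0.2591, 0.6062, 0.2302]
tool_rot: [3.141, -0.005, 2.796]
wrist_force: [0.1, -0.1, -0.2]
gripper_width: 1.0
```

```bash
python3 -m jog '[{"gripper":1,"dx":0.03,"dy":-0.035,"dz":0,"rx":0,"ry":0,"rz":-5},{"gripper":1,"dx":0.03,"dy":-0.035,"dz":0,"rx":0,"ry":0,"rz":-5},{"gripper":1,"dx":0.03,"dy":-0.035,"dz":0,"rx":0,"ry":0,"rz":-5},{"gripper":1,"dx":0.03,"dy":-0.035,"dz":0,"rx":0,"ry":0,"rz":-2},{"gripper":1,"dx":0.03,"dy":-0.035,"dz":0,"rx":0,"ry":0,"rz":0},{"gripper":1,"dx":0.03,"dy":-0.035,"dz":0,"rx":0,"ry":0,"rz":0},{"gripper":1,"dx":0.01,"dy":-0.045,"dz":0,"rx":0,"ry":0,"rz":0},{"gripper":1,"dx":0,"dy":-0.045,"dz":0,"rx":0,"ry":0,"rz":0}]'
python3 -m jog '[{"gripper":1,"dx":0,"dy":-0.045,"dz":0,"rx":0,"ry":0,"rz":0},{"gripper":1,"dx":0,"dy":-0.045,"dz":0,"rx":0,"ry":0,"rz":0},{"gripper":1,"dx":0,"dy":-0.045,"dz":0,"rx":0,"ry":0,"rz":0},{"gripper":1,"dx":0,"dy":-0.045,"dz":0,"rx":0,"ry":0,"rz":0},{"gripper":1,"dx":0,"dy":-0.045,"dz":0,"rx":0,"ry":0,"rz":0},{"gripper":1,"dx":0,"dy":-0.045,"dz":0,"rx":0,"ry":0,"rz":0},{"gripper":1,"dx":0,"dy":-0.045,"dz":0,"rx":0,"ry":0,"rz":0},{"gripper":1,"dx":0,"dy":0,"dz":0,"rx":0,"ry":0,"rz":0}]'; python3 -c "
from bench import readout;print(readout.observe()['joints'].round(3))"
```

```text
t: 1.0
eef_pos: [0.4573, 0.3, 0.2308]
tool_rot: [-3.141, 0.001, 2.486]
wrist_force: [-0.3, -0.6, 1.0]
gripper_width: 1.003
t: 1.8
eef_pos: [0.4549, -0.0189, 0.2314]
tool_rot: [-3.14, 0.001, 2.477]
wrist_force: [-0.6, -0.8, -0.5]
gripper_width: 1.003
[-0.373  0.101  0.348  2.047 -0.039  1.     0.901]
```

```bash
python3 -m jog '[{"gripper":1,"dx":-0.008,"dy":-0.032,"dz":-0.03,"rx":0,"ry":0,"rz":0},{"gripper":1,"dx":-0.008,"dy":-0.032,"dz":-0.03,"rx":0,"ry":0,"rz":0.5},{"gripper":1,"dx":-0.008,"dy":-0.032,"dz":-0.03,"rx":0,"ry":0,"rz":0},{"gripper":1,"dx":0,"dy":0,"dz":-0.03,"rx":0,"ry":0,"rz":0},{"gripper":1,"dx":0,"dy":0,"dz":-0.03,"rx":0,"ry":0,"rz":0},{"gripper":1,"dx":0,"dy":0,"dz":0,"rx":0,"ry":0,"rz":0},{"gripper":1,"dx":0,"dy":0,"dz":0,"rx":0,"ry":0,"rz":0}]'; python3 - <<'E'
from h import *
p,d=optics.snapshot('top'); cv2.imwrite('pics/t1.png',cv2.resize(p[160:360,180:420,::-1],None,fx=3,fy=3))
p,d=optics.snapshot('scene'); cv2.imwrite('pics/s1.png',cv2.resize(p[180:330,200:400,::-1],None,fx=3,fy=3))
E
```

```text
t: 2.5
eef_pos: [0.4318, -0.1081, 0.0814]
tool_rot: [-3.141, -0.001, 2.497]
wrist_force: [0.2, 0.3, 0.1]
gripper_width: 1.001
```

View pics/t1.png

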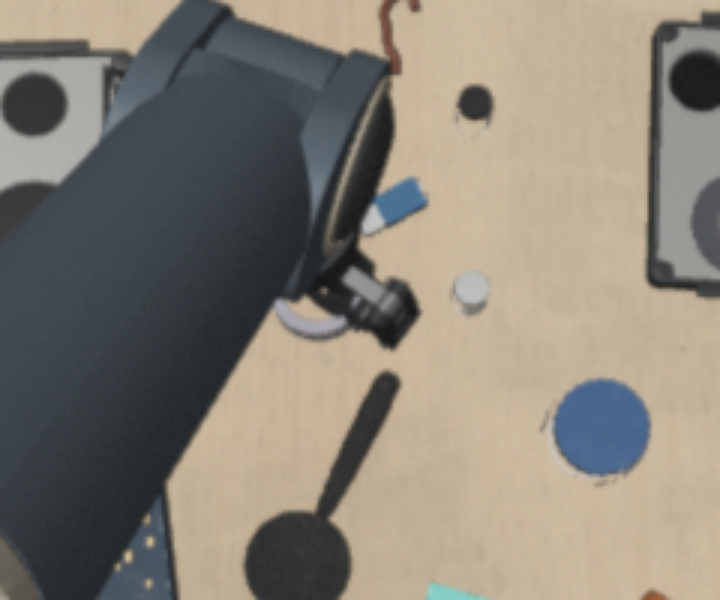

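View pics/s1.png

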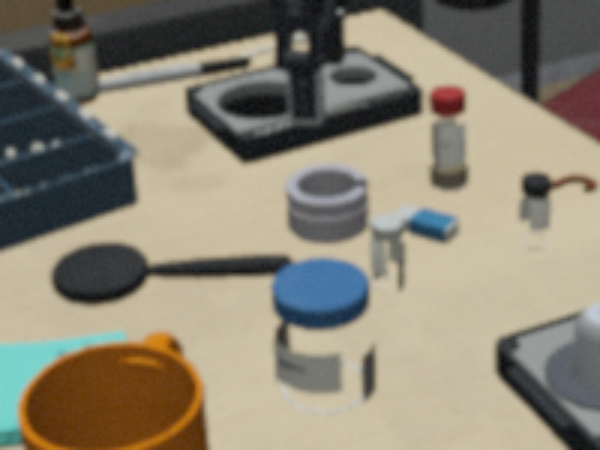

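```bash
python3 -m jog '[{"gripper":1,"dx":0,"dy":-0.006,"dz":-0.02,"rx":0,"ry":0,"rz":0},{"gripper":1,"dx":0,"dy":0,"dz":-0.02,"rx":0,"ry":0,"rz":0},{"gripper":1,"dx":0,"dy":0,"dz":-0.015,"rx":0,"ry":0,"rz":0},{"gripper":1,"dx":0,"dy":0,"dz":-0.01,"rx":0,"ry":0,"rz":0},{"gripper":1,"dx":0,"dy":0,"dz":0,"rx":0,"ry":0,"rz":0},{"gripper":1,"dx":0,"dy":0,"dz":0,"rx":0,"ry":0,"rz":0},{"gripper":1,"dx":0,"dy":0,"dz":0,"rx":0,"ry":0,"rz":0}]'
```

```text
t: 3.3
eef_pos: [0.4325, -0.1146, 0.0172]
tool_rot: [3.14, 0.002, 2.497]
wrist_force: [0.3, -0.3, -0.4]
gripper_width: 1.001
```

```bash
python3 -m jog '[{"gripper":1,"dx":-0.001,"dy":0,"dz":-0.012,"rx":0,"ry":0,"rz":0},{"gripper":1,"dx":0,"dy":0,"dz":0,"rx":0,"ry":0,"rz":0},{"gripper":0,"dx":0,"dy":0,"dz":0,"rx":0,"ry":0,"rz":0},{"gripper":0,"dx":0,"dy":0,"dz":0,"rx":0,"ry":0,"rz":0},{"gripper":0,"dx":0,"dy":0,"dz":0,"rx":0,"ry":0,"rz":0},{"gripper":0,"dx":0,"dy":0,"dz":0,"rx":0,"ry":0,"rz":0},{"gripper":0,"dx":0,"dy":0,"dz":0,"rx":0,"ry":0,"rz":0},{"gripper":0,"dx":0,"dy":0,"dz":0,"rx":0,"ry":0,"rz":0}]'
```

```text
t: 4.1
eef_pos: [0.4307, -0.1146, 0.0048]
tool_rot: [3.141, -0.0, 2.497]
wrist_force: [-1.6, -0.8, 5.8]
gripper_width: 0.634
```

```bash
python3 -m jog '[{"gripper":0,"dx":0,"dy":0,"dz":0.02,"rx":0,"ry":0,"rz":0},{"gripper":0,"dx":0.01,"dy":-0.02,"dz":0.04,"rx":0,"ry":0,"rz":7},{"gripper":0,"dx":0.015,"dy":-0.03,"dz":0.04,"rx":0,"ry":0,"rz":7},{"gripper":0,"dx":0.01,"dy":-0.04,"dz":0.03,"rx":0,"ry":0,"rz":7},{"gripper":0,"dx":0,"dy":-0.04,"dz":0,"rx":0,"ry":0,"rz":7},{"gripper":0,"dx":0,"dy":-0.04,"dz":0,"rx":0,"ry":0,"rz":6},{"gripper":0,"dx":0,"dy":-0.04,"dz":0,"rx":0,"ry":0,"rz":0},{"gripper":0,"dx":0,"dy":-0.04,"dz":0,"rx":0,"ry":0,"rz":0}]'
python3 -m jog '[{"gripper":0,"dx":0,"dy":0,"dz":0,"rx":0,"ry":0,"rz":0},{"gripper":0,"dx":0,"dy":0,"dz":0,"rx":0,"ry":0,"rz":0},{"gripper":0,"dx":0,"dy":0,"dz":0,"rx":0,"ry":0,"rz":0}]'
python3 - <<'E'
from h import *
p,d=optics.snapshot('top'); cv2.imwrite('pics/t2.png',cv2.resize(p[130:330,320:500,::-1],None,fx=3,fy=3))
p,d=optics.snapshot('scene'); cv2.imwrite('pics/s2.png',cv2.resize(p[180:360,280:500,::-1],None,fx=3.5,fy=3.3))
E
```

```text
t: 4.9
eef_pos: [0.4643, -0.3638, 0.1319]
tool_rot: [3.141, -0.0, 3.09]
wrist_force: [-0.1, 0.7, -1.5]
gripper_width: 0.639
t: 5.2
eef_pos: [0.4649, -0.361, 0.1316]
tool_rot: [3.14, -0.001, 3.091]
wrist_force: [0.1, 0.5, -1.5]
gripper_width: 0.633
```

View pics/t2.png

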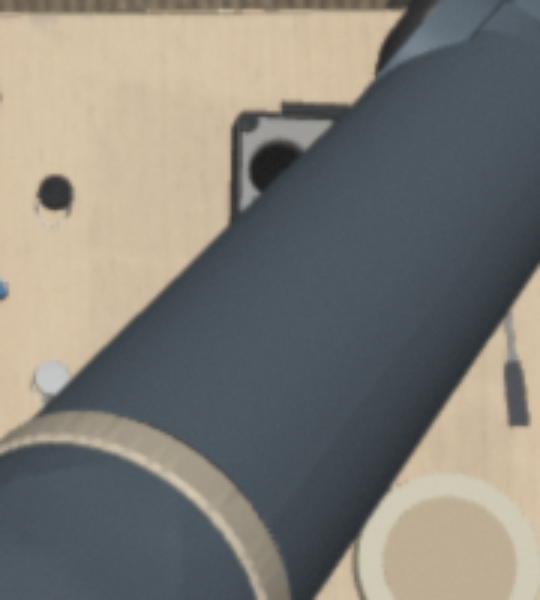

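View pics/s2.png

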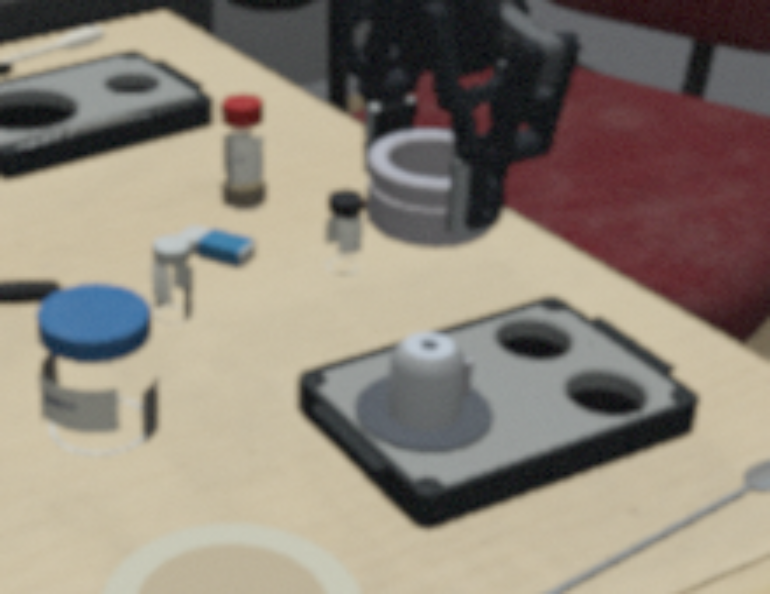

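```bash
python3 -m jog '[{"gripper":0,"dx":0.0005,"dy":-0.0045,"dz":-0.02,"rx":0,"ry":0,"rz":0},{"gripper":0,"dx":0,"dy":0,"dz":-0.02,"rx":0,"ry":0,"rz":0},{"gripper":0,"dx":0,"dy":0,"dz":-0.01,"rx":0,"ry":0,"rz":0},{"gripper":0,"dx":0,"dy":0,"dz":0,"rx":0,"ry":0,"rz":0},{"gripper":0,"dx":0,"dy":0,"dz":0,"rx":0,"ry":0,"rz":0},{"gripper":0,"dx":0,"dy":0,"dz":0,"rx":0,"ry":0,"rz":0}]'
python3 - <<'E'
from h import *
p,d=optics.snapshot('scene'); cv2.imwrite('pics/s3.png',cv2.resize(p[220:360,340:500,::-1],None,fx=4,fy=4,interpolation=cv2.INTER_CUBIC)); np.save('s3.npy',p);np.save('s3d.npy',d)
E
```

```text
t: 5.9
eef_pos: [0.4661, -0.3672, 0.0831]
tool_rot: [-3.141, 0.002, 3.091]
wrist_force: [-0.4, -0.2, -1.2]
gripper_width: 0.636
```

View pics/s3.png

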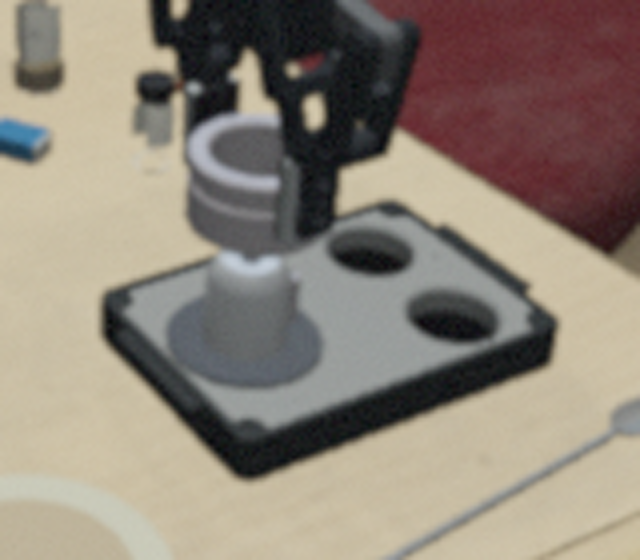

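```bash
python3 -m jog '[{"gripper":0,"dx":0,"dy":0.0015,"dz":-0.005,"rx":0,"ry":0,"rz":0},{"gripper":0,"dx":0,"dy":0,"dz":-0.005,"rx":0,"ry":0,"rz":0},{"gripper":0,"dx":0,"dy":0,"dz":-0.005,"rx":0,"ry":0,"rz":0},{"gripper":0,"dx":0,"dy":0,"dz":-0.005,"rx":0,"ry":0,"rz":0},{"gripper":0,"dx":0,"dy":0,"dz":-0.005,"rx":0,"ry":0,"rz":0},{"gripper":0,"dx":0,"dy":0,"dz":0,"rx":0,"ry":0,"rz":0},{"gripper":0,"dx":0,"dy":0,"dz":0,"rx":0,"ry":0,"rz":0}]'
```

```text
t: 6.65
eef_pos: [0.4653, -0.3655, 0.0568]
tool_rot: [3.141, -0.0, 3.09]
wrist_force: [0.7, -0.4, -0.7]
gripper_width: 0.634
```

Collar origin is at about 52 mm, around the post, with no contact force. The key top is at 44 mm, so I go on slowly.

```bash
python3 -m jog '[{"gripper":0,"dx":0,"dy":0,"dz":-0.004,"rx":0,"ry":0,"rz":0},{"gripper":0,"dx":0,"dy":0,"dz":-0.004,"rx":0,"ry":0,"rz":0},{"gripper":0,"dx":0,"dy":0,"dz":-0.004,"rx":0,"ry":0,"rz":0},{"gripper":0,"dx":0,"dy":0,"dz":0,"rx":0,"ry":0,"rz":0}]'; python3 -m jog '[{"gripper":0,"dx":0,"dy":0,"dz":-0.005,"rx":0,"ry":0,"rz":0},{"gripper":0,"dx":0,"dy":0,"dz":-0.005,"rx":0,"ry":0,"rz":0},{"gripper":0,"dx":0,"dy":0,"dz":-0.004,"rx":0,"ry":0,"rz":0},{"gripper":0,"dx":0,"dy":0,"dz":0,"rx":0,"ry":0,"rz":0},{"gripper":0,"dx":0,"dy":0,"dz":0,"rx":0,"ry":0,"rz":0}]'
```

```text
t: 7.05
eef_pos: [0.4651, -0.3654, 0.0444]
tool_rot: [3.141, -0.001, 3.09]
wrist_force: [-0.7, -0.7, -1.9]
gripper_width: 0.635
t: 7.55
eef_pos: [0.4652, -0.3655, 0.0309]
tool_rot: [3.141, -0.001, 3.09]
wrist_force: [0.2, -0.2, -1.0]
gripper_width: 0.634
```

```bash
python3 -m jog '[{"gripper":0,"dx":0,"dy":0,"dz":-0.003,"rx":0,"ry":0,"rz":0},{"gripper":0,"dx":0,"dy":0,"dz":0,"rx":0,"ry":0,"rz":0},{"gripper":1,"dx":0,"dy":0,"dz":0,"rx":0,"ry":0,"rz":0},{"gripper":1,"dx":0,"dy":0,"dz":0,"rx":0,"ry":0,"rz":0},{"gripper":1,"dx":0,"dy":0,"dz":0,"rx":0,"ry":0,"rz":0},{"gripper":1,"dx":0,"dy":0,"dz":0.02,"rx":0,"ry":0,"rz":0},{"gripper":1,"dx":0,"dy":0,"dz":0.03,"rx":0,"ry":0,"rz":0},{"gripper":1,"dx":0,"dy":0,"dz":0.04,"rx":0,"ry":0,"rz":0}]'
python3 -m jog '[{"gripper":1,"dx":0,"dy":0,"dz":0.04,"rx":0,"ry":0,"rz":0},{"gripper":1,"dx":0,"dy":0.04,"dz":0,"rx":0,"ry":0,"rz":0},{"gripper":1,"dx":0,"dy":0.04,"dz":0,"rx":0,"ry":0,"rz":0},{"gripper":1,"dx":0,"dy":0.04,"dz":0,"rx":0,"ry":0,"rz":0},{"gripper":1,"dx":0,"dy":0.04,"dz":0,"rx":0,"ry":0,"rz":0}]'
python3 - <<'E'
from h import *
p,d=optics.snapshot('scene'); cv2.imwrite('pics/s4.png',cv2.resize(p[200:360,320:500,::-1],None,fx=4,fy=3.7,interpolation=cv2.INTER_CUBIC))
p,d=optics.snapshot('top'); cv2.imwrite('pics/t4.png',cv2.resize(p[130:330,320:500,::-1],None,fx=3,fy=3))
E
```

```text
t: 8.35
eef_pos: [0.4644, -0.3645, 0.1177]
tool_rot: [3.14, -0.003, 3.09]
wrist_force: [0.6, 0.3, 0.0]
gripper_width: 0.998
t: 8.85
eef_pos: [0.4652, -0.2038, 0.1585]
tool_rot: [3.141, 0.001, 3.09]
wrist_force: [0.8, 0.5, 0.0]
gripper_width: 1.0
```

View pics/s4.png

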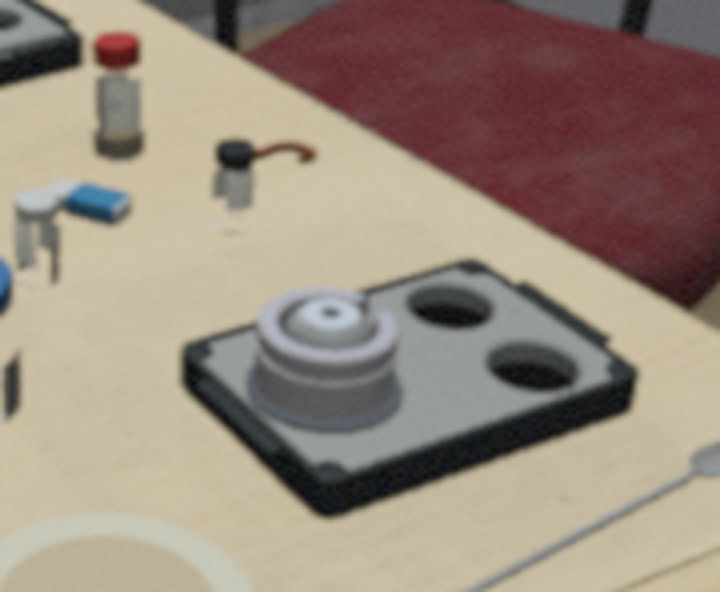

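View pics/t4.png

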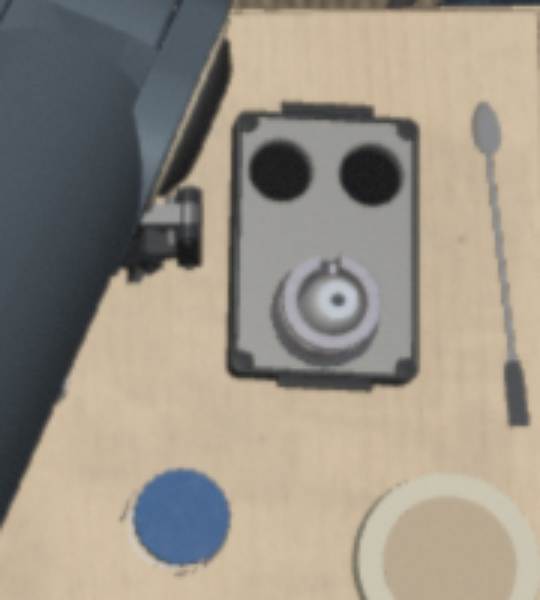

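```bash
python3 -m jog '[{"gripper":0.6,"dx":0.01,"dy":0,"dz":-0.01,"rx":0,"ry":0,"rz":-8.2},{"gripper":0.6,"dx":0.01,"dy":0,"dz":-0.01,"rx":0,"ry":0,"rz":-8.2},{"gripper":0.6,"dx":0.01,"dy":0,"dz":-0.01,"rx":0,"ry":0,"rz":-8.2},{"gripper":0.6,"dx":0.01,"dy":0,"dz":-0.01,"rx":0,"ry":0,"rz":-8.2},{"gripper":0.6,"dx":0.01,"dy":0,"dz":-0.01,"rx":0,"ry":0,"rz":-8.2},{"gripper":0.6,"dx":0.01,"dy":0,"dz":0,"rx":0,"ry":0,"rz":-8.2},{"gripper":0.6,"dx":0.008,"dy":0,"dz":0,"rx":0,"ry":0,"rz":-8.2},{"gripper":0.6,"dx":0,"dy":0,"dz":0,"rx":0,"ry":0,"rz":-8.2}]'
python3 -m jog '[{"gripper":0.6,"dx":0,"dy":-0.002,"dz":0,"rx":0,"ry":0,"rz":-8.2},{"gripper":0.6,"dx":0,"dy":0,"dz":0,"rx":0,"ry":0,"rz":-8.2},{"gripper":0.6,"dx":0,"dy":0,"dz":0,"rx":0,"ry":0,"rz":-8.2},{"gripper":0.6,"dx":0,"dy":0,"dz":0,"rx":0,"ry":0,"rz":0},{"gripper":0.6,"dx":0,"dy":0,"dz":0,"rx":0,"ry":0,"rz":0},{"gripper":0.6,"dx":0,"dy":0,"dz":0,"rx":0,"ry":0,"rz":0}]'
```

```text
t: 9.75
eef_pos: [0.5346, -0.2058, 0.1081]
tool_rot: [3.141, 0.001, 1.94]
wrist_force: [-0.6, -0.1, 0.2]
gripper_width: 0.598
t: 10.35
eef_pos: [0.5334, -0.2075, 0.1081]
tool_rot: [3.141, -0.0, 1.518]
wrist_force: [0.3, 0.7, -0.5]
gripper_width: 0.601
```

```bash
python3 -m jog '[{"gripper":0.6,"dx":0,"dy":0,"dz":-0.03,"rx":0,"ry":0,"rz":0},{"gripper":0.6,"dx":0,"dy":0,"dz":-0.03,"rx":0,"ry":0,"rz":0},{"gripper":0.6,"dx":0,"dy":0,"dz":-0.02,"rx":0,"ry":0,"rz":0},{"gripper":0.6,"dx":0,"dy":0,"dz":-0.01,"rx":0,"ry":0,"rz":0},{"gripper":0.6,"dx":0,"dy":0,"dz":0,"rx":0,"ry":0,"rz":0},{"gripper":0.6,"dx":0,"dy":0,"dz":0,"rx":0,"ry":0,"rz":0},{"gripper":0.6,"dx":0,"dy":0,"dz":0,"rx":0,"ry":0,"rz":0}]'
python3 -m jog '[{"gripper":0.4,"dx":0,"dy":0,"dz":0,"rx":0,"ry":0,"rz":0},{"gripper":0,"dx":0,"dy":0,"dz":0,"rx":0,"ry":0,"rz":0},{"gripper":0,"dx":0,"dy":0,"dz":0,"rx":0,"ry":0,"rz":0},{"gripper":0,"dx":0,"dy":0,"dz":0,"rx":0,"ry":0,"rz":0},{"gripper":0,"dx":0,"dy":0,"dz":0,"rx":0,"ry":0,"rz":0},{"gripper":0,"dx":0,"dy":0,"dz":0,"rx":0,"ry":0,"rz":0}]'
python3 - <<'E'
from h import *
p,d=optics.snapshot('scene'); cv2.imwrite('pics/s5.png',cv2.resize(p[180:340,320:500,::-1],None,fx=4,fy=3.7,interpolation=cv2.INTER_CUBIC))
E
```

```text
t: 11.05
eef_pos: [0.5343, -0.2079, 0.0192]
tool_rot: [3.139, 0.0, 1.516]
wrist_force: [-0.3, -0.2, 0.0]
gripper_width: 0.601
t: 11.65
eef_pos: [0.534, -0.2076, 0.0189]
tool_rot: [3.14, -0.0, 1.516]
wrist_force: [-0.6, 0.6, 6.4]
gripper_width: 0.237
```

View pics/s5.png

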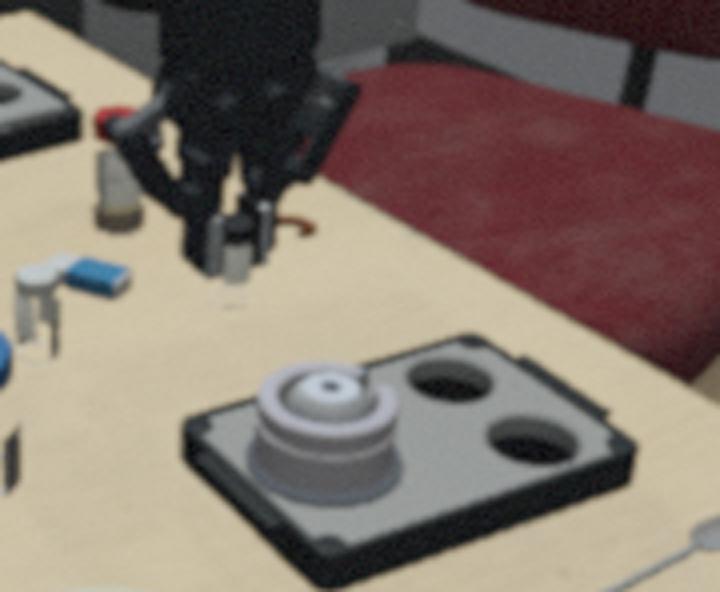

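```bash
python3 -m jog '[{"gripper":0,"dx":0,"dy":0,"dz":0.02,"rx":0,"ry":0,"rz":0},{"gripper":0,"dx":0,"dy":0,"dz":0.03,"rx":0,"ry":0,"rz":0},{"gripper":0,"dx":0.003,"dy":-0.025,"dz":0.03,"rx":0,"ry":0,"rz":0},{"gripper":0,"dx":0.003,"dy":-0.04,"dz":0,"rx":0,"ry":0,"rz":0},{"gripper":0,"dx":0.003,"dy":-0.04,"dz":0,"rx":0,"ry":0,"rz":0},{"gripper":0,"dx":0.003,"dy":-0.04,"dz":0,"rx":0,"ry":0,"rz":0},{"gripper":0,"dx":0.0035,"dy":-0.03,"dz":0,"rx":0,"ry":0,"rz":0},{"gripper":0,"dx":0,"dy":-0.015,"dz":0,"rx":0,"ry":0,"rz":0}]'
python3 -m jog '[{"gripper":0,"dx":0,"dy":0,"dz":0,"rx":0,"ry":0,"rz":0},{"gripper":0,"dx":0,"dy":0,"dz":0,"rx":0,"ry":0,"rz":0},{"gripper":0,"dx":0,"dy":0,"dz":0,"rx":0,"ry":0,"rz":0}]'
python3 - <<'E'
from h import *
p,d=optics.snapshot('scene'); cv2.imwrite('pics/s6.png',cv2.resize(p[180:340,340:520,::-1],None,fx=4,fy=3.7,interpolation=cv2.INTER_CUBIC))
E
```

```text
t: 12.5
eef_pos: [0.548, -0.4008, 0.0981]
tool_rot: [-3.142, 0.002, 1.513]
wrist_force: [0.0, -0.3, -0.8]
gripper_width: 0.229
t: 12.8
eef_pos: [0.5495, -0.3948, 0.0977]
tool_rot: [-3.141, -0.002, 1.518]
wrist_force: [0.3, 1.1, -0.6]
gripper_width: 0.233
```

View pics/s6.png

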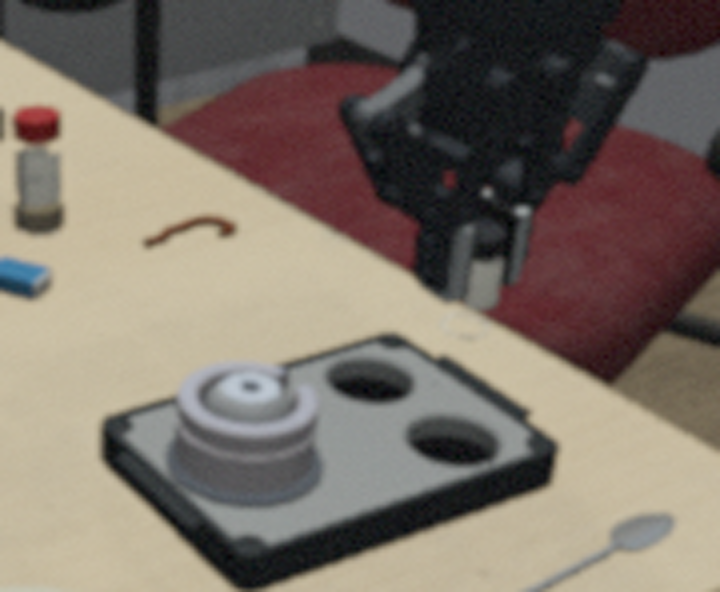

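```bash
python3 -m jog '[{"gripper":0,"dx":0,"dy":-0.003,"dz":-0.02,"rx":0,"ry":0,"rz":0},{"gripper":0,"dx":0,"dy":0,"dz":-0.02,"rx":0,"ry":0,"rz":0},{"gripper":0,"dx":0,"dy":0,"dz":0,"rx":0,"ry":0,"rz":0},{"gripper":0,"dx":0,"dy":0,"dz":0,"rx":0,"ry":0,"rz":0}]'
python3 -m jog '[{"gripper":0,"dx":0,"dy":0,"dz":-0.01,"rx":0,"ry":0,"rz":0},{"gripper":0,"dx":0,"dy":0,"dz":-0.01,"rx":0,"ry":0,"rz":0},{"gripper":0,"dx":0,"dy":0,"dz":-0.007,"rx":0,"ry":0,"rz":0},{"gripper":0,"dx":0,"dy":0,"dz":0,"rx":0,"ry":0,"rz":0},{"gripper":0,"dx":0,"dy":0,"dz":0,"rx":0,"ry":0,"rz":0}]'
python3 - <<'E'
from h import *
p,d=optics.snapshot('scene'); cv2.imwrite('pics/s7.png',cv2.resize(p[180:340,340:520,::-1],None,fx=4,fy=3.7,interpolation=cv2.INTER_CUBIC))
E
```

```text
t: 13.25
eef_pos: [0.5493, -0.3993, 0.0582]
tool_rot: [-3.141, -0.001, 1.517]
wrist_force: [0.2, -0.1, -0.7]
gripper_width: 0.235
t: 13.75
eef_pos: [0.5488, -0.4005, 0.0308]
tool_rot: [-3.141, -0.0, 1.516]
wrist_force: [0.3, 1.1, -0.5]
gripper_width: 0.231
```

View pics/s7.png

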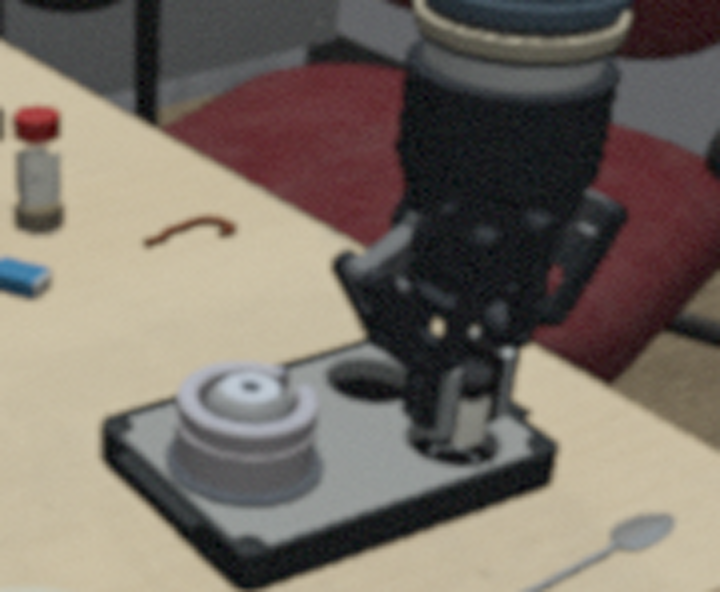

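```bash
python3 -m jog '[{"gripper":0,"dx":0,"dy":0.0025,"dz":-0.003,"rx":0,"ry":0,"rz":0},{"gripper":0,"dx":0,"dy":0,"dz":0,"rx":0,"ry":0,"rz":0},{"gripper":0.35,"dx":0,"dy":0,"dz":0,"rx":0,"ry":0,"rz":0},{"gripper":0.5,"dx":0,"dy":0,"dz":0,"rx":0,"ry":0,"rz":0},{"gripper":0.5,"dx":0,"dy":0,"dz":0,"rx":0,"ry":0,"rz":0},{"gripper":0.5,"dx":0,"dy":0,"dz":0.03,"rx":0,"ry":0,"rz":0},{"gripper":0.5,"dx":0,"dy":0,"dz":0.04,"rx":0,"ry":0,"rz":0},{"gripper":0.6,"dx":0,"dy":0,"dz":0.04,"rx":0,"ry":0,"rz":0}]'
python3 -m jog '[{"gripper":0.6,"dx":0,"dy":0.045,"dz":0,"rx":0,"ry":0,"rz":0},{"gripper":0.6,"dx":0,"dy":0.045,"dz":0,"rx":0,"ry":0,"rz":0},{"gripper":0.6,"dx":0,"dy":0.045,"dz":0,"rx":0,"ry":0,"rz":0},{"gripper":0.6,"dx":-0.007,"dy":0.045,"dz":0,"rx":0,"ry":0,"rz":0},{"gripper":0.6,"dx":-0.007,"dy":0.045,"dz":0,"rx":0,"ry":0,"rz":0},{"gripper":0.6,"dx":-0.007,"dy":0.04,"dz":0,"rx":0,"ry":0,"rz":0},{"gripper":0.6,"dx":0,"dy":0.024,"dz":0,"rx":0,"ry":0,"rz":0},{"gripper":0.6,"dx":0,"dy":0,"dz":0,"rx":0,"ry":0,"rz":0}]'
python3 - <<'E'
from h import *
p,d=optics.snapshot('scene'); cv2.imwrite('pics/s8.png',cv2.resize(p[180:340,300:500,::-1],None,fx=4,fy=3.7,interpolation=cv2.INTER_CUBIC))
p,d=optics.snapshot('top'); cv2.imwrite('pics/t8.png',cv2.resize(p[150:280,380:480,::-1],None,fx=4,fy=4))
E
```

```text
t: 14.6
eef_pos: [0.5485, -0.3978, 0.1389]
tool_rot: [-3.14, -0.0, 1.516]
wrist_force: [0.9, -0.1, 0.4]
gripper_width: 0.604
t: 15.4
eef_pos: [0.5281, -0.1042, 0.1379]
tool_rot: [-3.141, -0.003, 1.523]
wrist_force: [1.2, -0.8, 0.0]
gripper_width: 0.602
```

View pics/s8.png

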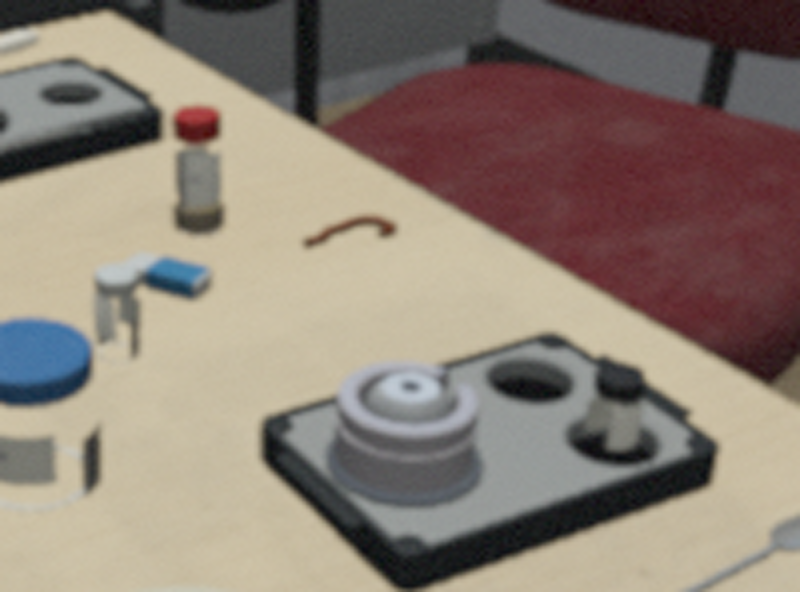

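View pics/t8.png

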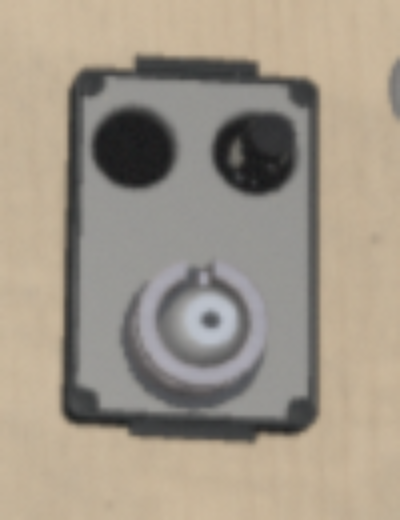

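```bash
python3 - <<'E'
from h import *
print(onz('top',[[447.3,182.8]],.056))
p,d=optics.snapshot('top');C=cloud('top',d);print(C[181:186,446:450,2].round(3))
E
```

```text
[[ 0.548599   -0.39721823  0.056     ]]
[[0.055 0.057 0.054 0.054]
 [0.057 0.054 0.057 0.055]
 [0.056 0.056 0.057 0.058]
 [0.057 0.056 0.053 0.055]
 [0.058 0.053 0.054 0.056]]
```

```bash
python3 -m jog '[{"gripper":0.6,"dx":0,"dy":0,"dz":-0.02,"rx":0,"ry":0,"rz":0},{"gripper":0.6,"dx":0,"dy":0,"dz":0,"rx":0,"ry":0,"rz":0},{"gripper":0.6,"dx":0,"dy":0,"dz":0,"rx":0,"ry":0,"rz":0}]'
```

```text
t: 15.85
eef_pos: [0.5276, -0.1105, 0.1181]
tool_rot: [-3.141, 0.001, 1.513]
wrist_force: [0.3, -0.2, -0.0]
gripper_width: 0.602
```

```bash
python3 -m jog '[{"gripper":0.6,"dx":0,"dy":0.0015,"dz":-0.03,"rx":0,"ry":0,"rz":0},{"gripper":0.6,"dx":0,"dy":0,"dz":-0.03,"rx":0,"ry":0,"rz":0},{"gripper":0.6,"dx":0,"dy":0,"dz":-0.025,"rx":0,"ry":0,"rz":0},{"gripper":0.6,"dx":0,"dy":0,"dz":-0.008,"rx":0,"ry":0,"rz":0},{"gripper":0.6,"dx":0,"dy":0,"dz":0,"rx":0,"ry":0,"rz":0},{"gripper":0.6,"dx":0,"dy":0,"dz":0,"rx":0,"ry":0,"rz":0},{"gripper":0.45,"dx":0,"dy":0,"dz":0,"rx":0,"ry":0,"rz":0},{"gripper":0.3,"dx":0,"dy":0,"dz":0,"rx":0,"ry":0,"rz":0}]'
python3 -m jog '[{"gripper":0,"dx":0,"dy":0,"dz":0,"rx":0,"ry":0,"rz":0},{"gripper":0,"dx":0,"dy":0,"dz":0,"rx":0,"ry":0,"rz":0},{"gripper":0,"dx":0,"dy":0,"dz":0,"rx":0,"ry":0,"rz":0},{"gripper":0,"dx":0,"dy":0,"dz":0.03,"rx":0,"ry":0,"rz":0},{"gripper":0,"dx":0,"dy":0,"dz":0.04,"rx":0,"ry":0,"rz":0},{"gripper":0,"dx":0,"dy":0,"dz":0.03,"rx":0,"ry":0,"rz":0},{"gripper":0,"dx":0,"dy":0,"dz":0,"rx":0,"ry":0,"rz":0}]'
python3 - <<'E'
from h import *
p,d=optics.snapshot('scene'); cv2.imwrite('pics/s9.png',cv2.resize(p[120:300,300:500,::-1],None,fx=3.5,fy=3.5,interpolation=cv2.INTER_CUBIC))
E
```

```text
t: 16.65
eef_pos: [0.5289, -0.1076, 0.0263]
tool_rot: [3.139, -0.0, 1.516]
wrist_force: [-0.7, 0.6, 12.2]
gripper_width: 0.312
t: 17.35
eef_pos: [0.5309, -0.1083, 0.1296]
tool_rot: [3.132, -0.0, 1.516]
wrist_force: [1.0, -0.1, -0.2]
gripper_width: 0.302
```

View pics/s9.png

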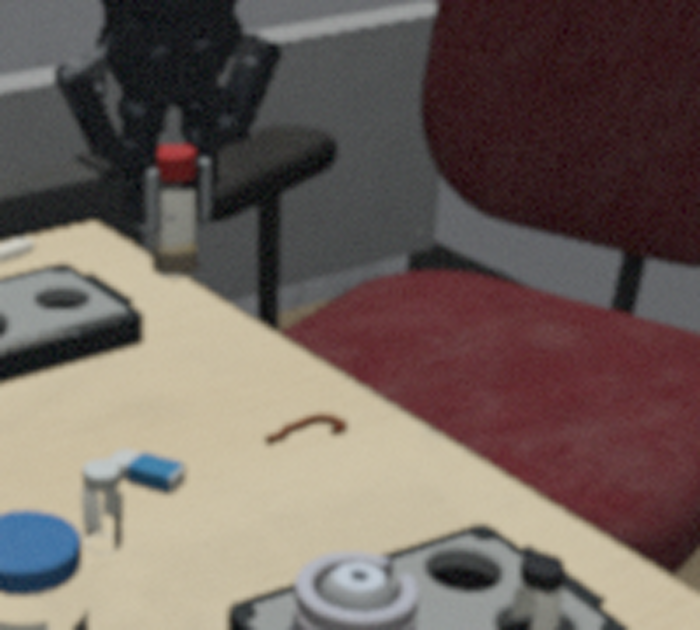

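```bash
python3 -m jog '[{"gripper":0,"dx":0.004,"dy":-0.04,"dz":0,"rx":0,"ry":0,"rz":0},{"gripper":0,"dx":0.004,"dy":-0.04,"dz":0,"rx":0,"ry":0,"rz":0},{"gripper":0,"dx":0.004,"dy":-0.04,"dz":0,"rx":0,"ry":0,"rz":0},{"gripper":0,"dx":0.004,"dy":-0.04,"dz":0,"rx":0,"ry":0,"rz":0},{"gripper":0,"dx":0.004,"dy":-0.04,"dz":0,"rx":0,"ry":0,"rz":0},{"gripper":0,"dx":0.002,"dy":-0.036,"dz":-0.02,"rx":0,"ry":0,"rz":0},{"gripper":0,"dx":0,"dy":0,"dz":0,"rx":0,"ry":0,"rz":0},{"gripper":0,"dx":0,"dy":0,"dz":0,"rx":0,"ry":0,"rz":0}]'
python3 -m jog '[{"gripper":0,"dx":0,"dy":0,"dz":0,"rx":0,"ry":0,"rz":0},{"gripper":0,"dx":0,"dy":0,"dz":0,"rx":0,"ry":0,"rz":0}]'
python3 - <<'E'
from h import *
p,d=optics.snapshot('scene'); cv2.imwrite('pics/s10.png',cv2.resize(p[160:320,340:520,::-1],None,fx=3.5,fy=3.5,interpolation=cv2.INTER_CUBIC))
E
```

```text
t: 18.2
eef_pos: [0.5484, -0.3436, 0.1032]
tool_rot: [-3.138, -0.002, 1.514]
wrist_force: [-0.1, 0.4, 0.6]
gripper_width: 0.305
t: 18.4
eef_pos: [0.5506, -0.3416, 0.1051]
tool_rot: [3.141, -0.001, 1.518]
wrist_force: [0.4, 0.8, -0.5]
gripper_width: 0.305
```

View pics/s10.png

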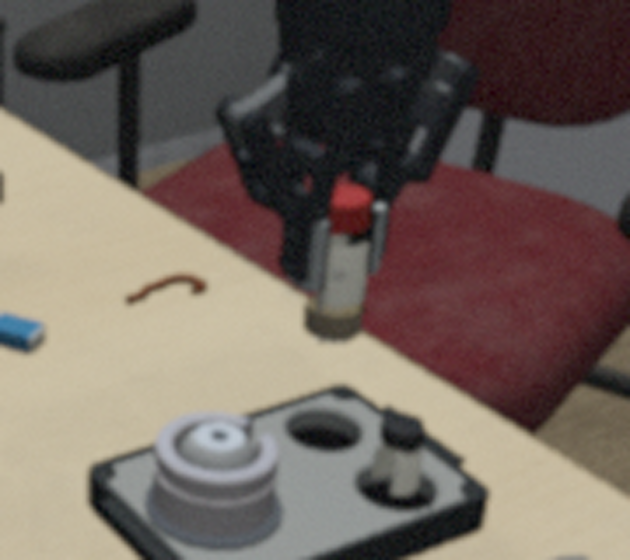

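```bash
python3 -m jog '[{"gripper":0,"dx":0.002,"dy":-0.002,"dz":-0.02,"rx":0,"ry":0,"rz":0},{"gripper":0,"dx":0,"dy":0,"dz":-0.02,"rx":0,"ry":0,"rz":0},{"gripper":0,"dx":0,"dy":0,"dz":-0.008,"rx":0,"ry":0,"rz":0},{"gripper":0,"dx":0,"dy":0,"dz":0,"rx":0,"ry":0,"rz":0},{"gripper":0,"dx":0,"dy":0,"dz":0,"rx":0,"ry":0,"rz":0},{"gripper":0,"dx":0,"dy":0,"dz":0,"rx":0,"ry":0,"rz":0}]'
python3 - <<'E'
from h import *
p,d=optics.snapshot('scene'); cv2.imwrite('pics/s11.png',cv2.resize(p[200:340,360:500,::-1],None,fx=4,fy=4,interpolation=cv2.INTER_CUBIC))
E
```

```text
t: 19.05
eef_pos: [0.5526, -0.3458, 0.0583]
tool_rot: [3.14, 0.001, 1.516]
wrist_force: [0.6, 0.0, -0.1]
gripper_width: 0.302
```

View pics/s11.png

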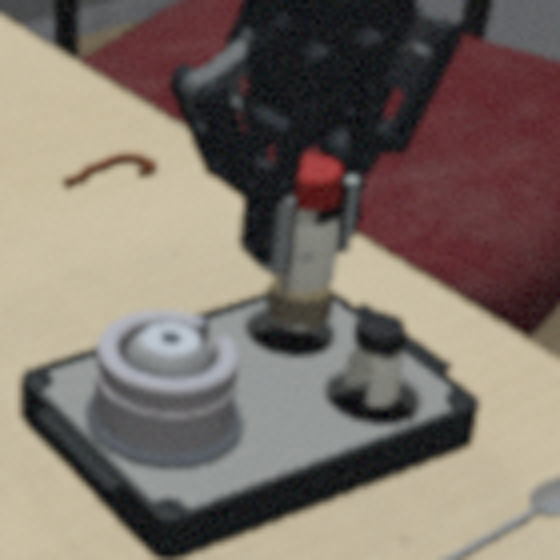

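```bash
python3 -m jog '[{"gripper":0,"dx":0,"dy":0.001,"dz":-0.006,"rx":0,"ry":0,"rz":0},{"gripper":0,"dx":0,"dy":0,"dz":-0.006,"rx":0,"ry":0,"rz":0},{"gripper":0,"dx":0,"dy":0,"dz":-0.006,"rx":0,"ry":0,"rz":0},{"gripper":0,"dx":0,"dy":0,"dz":-0.004,"rx":0,"ry":0,"rz":0},{"gripper":0,"dx":0,"dy":0,"dz":0,"rx":0,"ry":0,"rz":0},{"gripper":0,"dx":0,"dy":0,"dz":0,"rx":0,"ry":0,"rz":0}]'
```

```text
t: 19.7
eef_pos: [0.5518, -0.3445, 0.0347]
tool_rot: [-3.141, -0.0, 1.516]
wrist_force: [-0.5, -0.4, -1.1]
gripper_width: 0.302
```

```bash
python3 -m jog '[{"gripper":0.4,"dx":0,"dy":0,"dz":0,"rx":0,"ry":0,"rz":0},{"gripper":0.55,"dx":0,"dy":0,"dz":0,"rx":0,"ry":0,"rz":0},{"gripper":0.55,"dx":0,"dy":0,"dz":0,"rx":0,"ry":0,"rz":0},{"gripper":0.55,"dx":0,"dy":0,"dz":0.03,"rx":0,"ry":0,"rz":0},{"gripper":0.55,"dx":0,"dy":0,"dz":0.04,"rx":0,"ry":0,"rz":0},{"gripper":0.6,"dx":0,"dy":0,"dz":0.04,"rx":0,"ry":0,"rz":0},{"gripper":0.6,"dx":-0.02,"dy":0.03,"dz":0,"rx":0,"ry":0,"rz":0},{"gripper":0.6,"dx":-0.03,"dy":0.03,"dz":0,"rx":0,"ry":0,"rz":0}]'
python3 -m jog '[{"gripper":0.6,"dx":-0.03,"dy":0.03,"dz":0,"rx":0,"ry":0,"rz":0},{"gripper":0.6,"dx":-0.03,"dy":0.03,"dz":0,"rx":0,"ry":0,"rz":0},{"gripper":0.6,"dx":-0.016,"dy":0.02,"dz":-0.02,"rx":0,"ry":0,"rz":0},{"gripper":0.6,"dx":0,"dy":0,"dz":-0.02,"rx":0,"ry":0,"rz":0},{"gripper":0.6,"dx":0,"dy":0,"dz":0,"rx":0,"ry":0,"rz":0},{"gripper":0.6,"dx":0,"dy":0,"dz":0,"rx":0,"ry":0,"rz":0},{"gripper":0.6,"dx":0,"dy":0,"dz":0,"rx":0,"ry":0,"rz":0}]'
python3 - <<'E'
from h import *
p,d=optics.snapshot('scene'); cv2.imwrite('pics/s12.png',cv2.resize(p[180:340,280:500,::-1],None,fx=3.5,fy=3.5,interpolation=cv2.INTER_CUBIC))
p,d=optics.snapshot('top'); cv2.imwrite('pics/t12.png',cv2.resize(p[150:290,300:480,::-1],None,fx=4,fy=4));C=cloud('top',d);np.save('t12.npy',p);np.save('t12d.npy',d)
E
```

```text
t: 20.5
eef_pos: [0.5033, -0.2847, 0.1466]
tool_rot: [3.137, 0.002, 1.516]
wrist_force: [-0.2, 1.6, 0.0]
gripper_width: 0.605
t: 21.2
eef_pos: [0.4269, -0.2055, 0.106]
tool_rot: [3.14, 0.001, 1.515]
wrist_force: [-0.0, 1.5, -0.3]
gripper_width: 0.595
```

View pics/s12.png

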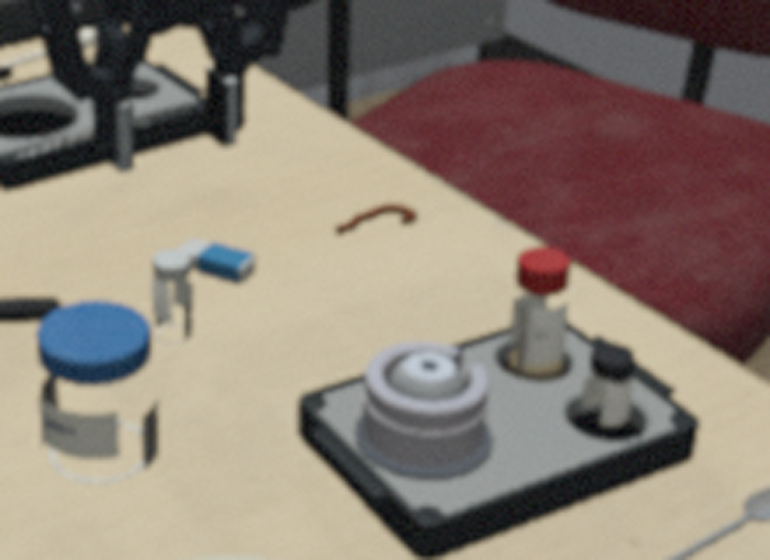

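View pics/t12.png

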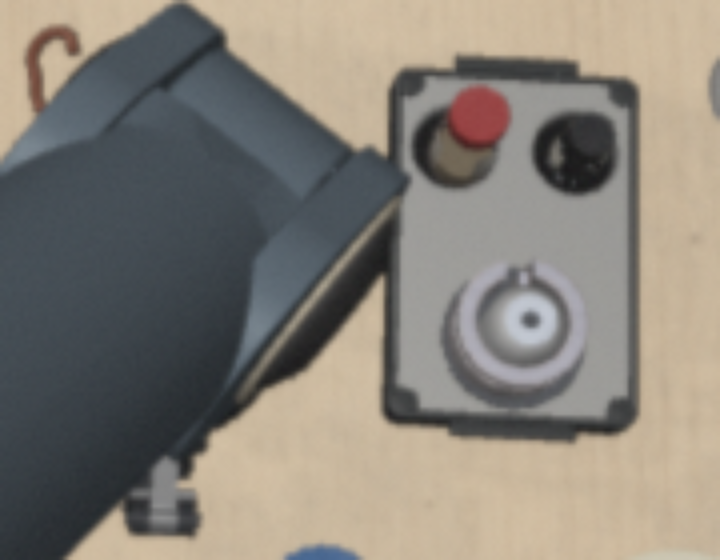

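```bash
python3 - <<'E'
from h import *
print(onz('top',[[419.6,178.9]],.080)); d=np.load('t12d.npy');C=cloud('top',d);print(np.nanmedian(C[175:183,416:423,2]))
E
python3 -m jog '[{"gripper":0.6,"dx":-0.001,"dy":0.001,"dz":-0.03,"rx":0,"ry":0,"rz":0},{"gripper":0.6,"dx":0,"dy":0,"dz":-0.03,"rx":0,"ry":0,"rz":0},{"gripper":0.6,"dx":0,"dy":0,"dz":-0.017,"rx":0,"ry":0,"rz":0},{"gripper":0.6,"dx":0,"dy":0,"dz":-0.01,"rx":0,"ry":0,"rz":0},{"gripper":0.6,"dx":0,"dy":0,"dz":0,"rx":0,"ry":0,"rz":0},{"gripper":0.6,"dx":0,"dy":0,"dz":0,"rx":0,"ry":0,"rz":0},{"gripper":0.6,"dx":0,"dy":0,"dz":0,"rx":0,"ry":0,"rz":0}]'
```

```text
[[ 0.54914557 -0.34508376  0.08      ]]
0.0797745469661647
t: 22.0
eef_pos: [0.4257, -0.2039, 0.019]
tool_rot: [3.139, 0.001, 1.516]
wrist_force: [-0.8, 0.4, 0.2]
gripper_width: 0.598
```

Tall vial stands at 79.8 mm (80 expected) and within 4 mm of the pocket centre. Now I grip the white-capped vial.

```bash
python3 -m jog '[{"gripper":0.4,"dx":0,"dy":0,"dz":0,"rx":0,"ry":0,"rz":0},{"gripper":0.3,"dx":0,"dy":0,"dz":0,"rx":0,"ry":0,"rz":0},{"gripper":0,"dx":0,"dy":0,"dz":0,"rx":0,"ry":0,"rz":0},{"gripper":0,"dx":0,"dy":0,"dz":0,"rx":0,"ry":0,"rz":0},{"gripper":0,"dx":0,"dy":0,"dz":0,"rx":0,"ry":0,"rz":0},{"gripper":0,"dx":0,"dy":0,"dz":0,"rx":0,"ry":0,"rz":0}]'
python3 -m jog '[{"gripper":0,"dx":0,"dy":0,"dz":0.03,"rx":0,"ry":0,"rz":0},{"gripper":0,"dx":0.01,"dy":0,"dz":0.04,"rx":0,"ry":0,"rz":0},{"gripper":0,"dx":0.02,"dy":0.02,"dz":0.03,"rx":0,"ry":0,"rz":0},{"gripper":0,"dx":0.02,"dy":0.03,"dz":0,"rx":0,"ry":0,"rz":0},{"gripper":0,"dx":0.02,"dy":0.035,"dz":0,"rx":0,"ry":0,"rz":0},{"gripper":0,"dx":0.02,"dy":0.035,"dz":0,"rx":0,"ry":0,"rz":0},{"gripper":0,"dx":0.02,"dy":0.035,"dz":0,"rx":0,"ry":0,"rz":0},{"gripper":0,"dx":0.007,"dy":0.04,"dz":0,"rx":0,"ry":0,"rz":0}]'
python3 -m jog '[{"gripper":0,"dx":0,"dy":0.04,"dz":0,"rx":0,"ry":0,"rz":0},{"gripper":0,"dx":0,"dy":0.02,"dz":-0.01,"rx":0,"ry":0,"rz":0},{"gripper":0,"dx":0,"dy":0,"dz":0,"rx":0,"ry":0,"rz":0},{"gripper":0,"dx":0,"dy":0,"dz":0,"rx":0,"ry":0,"rz":0},{"gripper":0,"dx":0,"dy":0,"dz":0,"rx":0,"ry":0,"rz":0}]'
python3 - <<'E'
from h import *
p,d=optics.snapshot('scene'); cv2.imwrite('pics/s13.png',cv2.resize(p[100:280,220:420,::-1],None,fx=3.5,fy=3.2,interpolation=cv2.INTER_CUBIC))
E
```

```text
t: 22.6
eef_pos: [0.4254, -0.2035, 0.0187]
tool_rot: [3.14, -0.0, 1.516]
wrist_force: [-0.9, 1.2, 6.0]
gripper_width: 0.237
t: 23.4
eef_pos: [0.5438, -0.0072, 0.1185]
tool_rot: [3.139, 0.001, 1.516]
wrist_force: [0.4, -0.1, -0.5]
gripper_width: 0.234
t: 23.9
eef_pos: [0.5418, 0.0492, 0.1081]
tool_rot: [3.141, 0.001, 1.513]
wrist_force: [-0.1, -0.4, -0.8]
gripper_width: 0.236
```

View pics/s13.png

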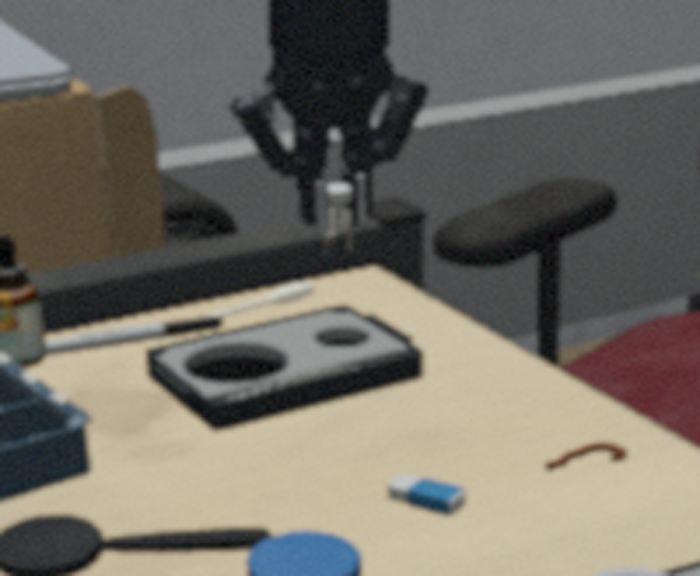

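```bash
python3 -m jog '[{"gripper":0,"dx":0.001,"dy":0.0015,"dz":-0.02,"rx":0,"ry":0,"rz":0},{"gripper":0,"dx":0,"dy":0,"dz":-0.02,"rx":0,"ry":0,"rz":0},{"gripper":0,"dx":0,"dy":0,"dz":-0.015,"rx":0,"ry":0,"rz":0},{"gripper":0,"dx":0,"dy":0,"dz":0,"rx":0,"ry":0,"rz":0},{"gripper":0,"dx":0,"dy":0,"dz":0,"rx":0,"ry":0,"rz":0}]'
python3 -m jog '[{"gripper":0,"dx":0,"dy":0,"dz":-0.01,"rx":0,"ry":0,"rz":0},{"gripper":0,"dx":0,"dy":0,"dz":-0.01,"rx":0,"ry":0,"rz":0},{"gripper":0,"dx":0,"dy":0,"dz":-0.004,"rx":0,"ry":0,"rz":0},{"gripper":0,"dx":0,"dy":0,"dz":0,"rx":0,"ry":0,"rz":0},{"gripper":0,"dx":0,"dy":0,"dz":0,"rx":0,"ry":0,"rz":0}]'
python3 - <<'E'
from h import *
p,d=optics.snapshot('scene'); cv2.imwrite('pics/s14.png',cv2.resize(p[140:280,220:400,::-1],None,fx=3.5,fy=3.5,interpolation=cv2.INTER_CUBIC))
E
```

```text
t: 24.45
eef_pos: [0.5431, 0.0521, 0.0533]
tool_rot: [3.141, 0.0, 1.515]
wrist_force: [-0.8, -0.1, -0.4]
gripper_width: 0.229
t: 24.95
eef_pos: [0.5429, 0.053, 0.029]
tool_rot: [3.142, 0.0, 1.516]
wrist_force: [0.3, 0.1, -0.3]
gripper_width: 0.232
```

View pics/s14.png

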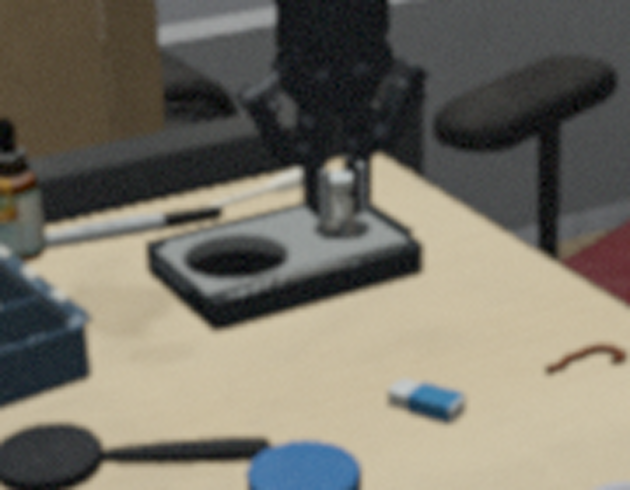

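```bash
python3 -m jog '[{"gripper":0.3,"dx":0,"dy":-0.001,"dz":0,"rx":0,"ry":0,"rz":0},{"gripper":0.5,"dx":0,"dy":0,"dz":0,"rx":0,"ry":0,"rz":0},{"gripper":0.5,"dx":0,"dy":0,"dz":0,"rx":0,"ry":0,"rz":0},{"gripper":0.5,"dx":0,"dy":0,"dz":0.03,"rx":0,"ry":0,"rz":0},{"gripper":0.5,"dx":0,"dy":0,"dz":0.04,"rx":0,"ry":0,"rz":0},{"gripper":0.6,"dx":0,"dy":-0.01,"dz":0.04,"rx":0,"ry":0,"rz":0},{"gripper":1,"dx":0,"dy":-0.04,"dz":0.02,"rx":0,"ry":0,"rz":-8.5},{"gripper":1,"dx":0,"dy":-0.04,"dz":0,"rx":0,"ry":0,"rz":-8.5}]'
python3 -m jog '[{"gripper":1,"dx":-0.01,"dy":-0.035,"dz":0,"rx":0,"ry":0,"rz":-8.5},{"gripper":1,"dx":-0.02,"dy":-0.035,"dz":0,"rx":0,"ry":0,"rz":-8.5},{"gripper":1,"dx":-0.02,"dy":-0.035,"dz":0,"rx":0,"ry":0,"rz":-8.5},{"gripper":1,"dx":-0.025,"dy":-0.03,"dz":0,"rx":0,"ry":0,"rz":-8.5},{"gripper":1,"dx":-0.025,"dy":-0.03,"dz":0,"rx":0,"ry":0,"rz":-8.5},{"gripper":1,"dx":-0.025,"dy":-0.03,"dz":0,"rx":0,"ry":0,"rz":-8.5},{"gripper":1,"dx":-0.025,"dy":-0.03,"dz":0,"rx":0,"ry":0,"rz":-8.5},{"gripper":1,"dx":-0.025,"dy":-0.009,"dz":0,"rx":0,"ry":0,"rz":-8.5}]'
python3 -m jog '[{"gripper":1,"dx":-0.024,"dy":0,"dz":0,"rx":0,"ry":0,"rz":0},{"gripper":1,"dx":0,"dy":0,"dz":0,"rx":0,"ry":0,"rz":0},{"gripper":1,"dx":0,"dy":0,"dz":0,"rx":0,"ry":0,"rz":0},{"gripper":1,"dx":0,"dy":0,"dz":0,"rx":0,"ry":0,"rz":0}]'
python3 - <<'E'
from h import *
print(readout.observe()['joints'].round(2))
p,d=optics.snapshot('scene'); cv2.imwrite('pics/s15.png',p[:,:,::-1])
p,d=optics.snapshot('top'); cv2.imwrite('pics/t15.png',p[:,:,::-1]);np.save('t15.npy',p);np.save('t15d.npy',d)
E
```

```text
t: 25.8
eef_pos: [0.5453, -0.0382, 0.1626]
tool_rot: [3.135, -0.004, 1.216]
wrist_force: [-0.3, -1.3, -0.2]
gripper_width: 0.912
t: 26.6
eef_pos: [0.3665, -0.2749, 0.1598]
tool_rot: [3.139, -0.002, 0.023]
wrist_force: [0.1, -0.4, 0.3]
gripper_width: 0.999
t: 27.0
eef_pos: [0.3451, -0.2718, 0.1593]
tool_rot: [3.141, -0.001, 0.034]
wrist_force: [-0.6, 0.3, -0.5]
gripper_width: 1.003
[-0.41  0.33  1.2   2.19 -0.41  0.87 -0.49]
```

View pics/s15.png

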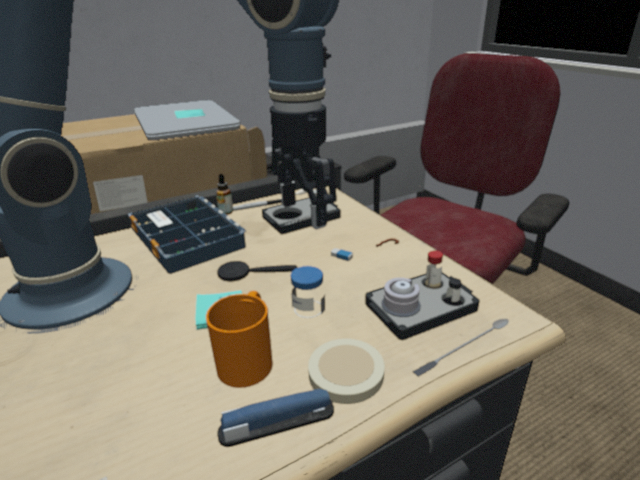

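View pics/t15.png

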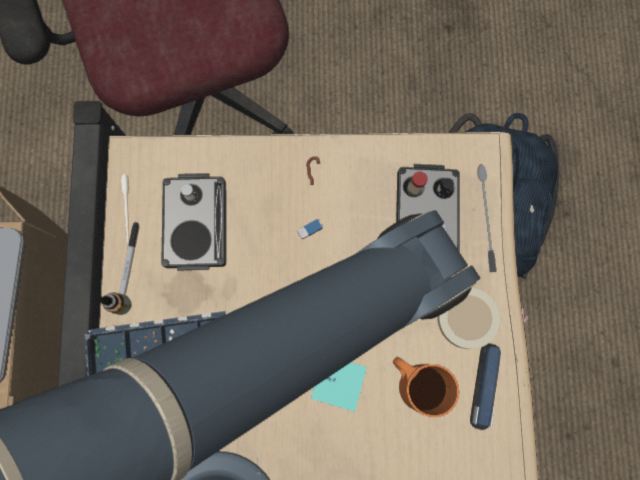

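```bash
python3 - <<'E'
from h import *
d=np.load('t15d.npy');C=cloud('top',d);print(np.nanmedian(C[185:190,186:191],axis=(0,1)), onz('top',[[187.5,187.5]],.056)); p=np.load('t15.npy'); cv2.imwrite('pics/t15c.png',cv2.resize(p[170:280,150:240,::-1],None,fx=5,fy=5))
E
python3 -m jog '[{"gripper":1,"dx":-0.001,"dy":0,"dz":-0.015,"rx":0,"ry":0,"rz":0},{"gripper":1,"dx":0,"dy":0,"dz":-0.015,"rx":0,"ry":0,"rz":0},{"gripper":1,"dx":0,"dy":0,"dz":0,"rx":0,"ry":0,"rz":0}]'
python3 -c "
from h import *
print(readout.observe()['joints'].round(3))"
```

```text
[0.54660564 0.0491607  0.05577802] [[0.54568574 0.05013613 0.056     ]]
t: 27.4
eef_pos: [0.3425, -0.2711, 0.1279]
tool_rot: [-3.141, 0.003, 0.033]
wrist_force: [-0.6, 0.5, -0.1]
gripper_width: 0.997
[-0.326  0.383  1.119  2.222 -0.481  0.808 -0.428]
```

View pics/t15c.png

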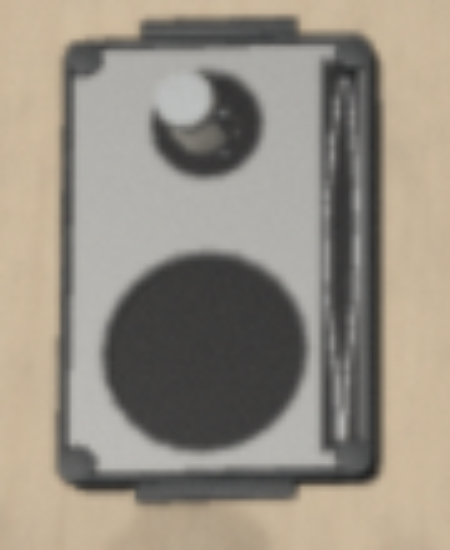

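```bash
python3 -m jog '[{"gripper":1,"dx":0.001,"dy":-0.001,"dz":-0.015,"rx":0,"ry":0,"rz":0},{"gripper":1,"dx":0,"dy":0,"dz":-0.015,"rx":0,"ry":0,"rz":0},{"gripper":1,"dx":0,"dy":0,"dz":-0.01,"rx":0,"ry":0,"rz":0},{"gripper":1,"dx":0,"dy":0,"dz":0,"rx":0,"ry":0,"rz":0}]'
python3 - <<'E'
from h import *
print(readout.observe()['joints'].round(3))
p,d=optics.snapshot('scene'); cv2.imwrite('pics/s16.png',cv2.resize(p[180:330,240:400,::-1],None,fx=4,fy=4))
E
```

```text
t: 27.8
eef_pos: [0.3436, -0.2727, 0.0885]
tool_rot: [-3.141, 0.002, 0.033]
wrist_force: [-0.2, 0.5, -0.3]
gripper_width: 1.002
[-0.225  0.45   1.012  2.25  -0.584  0.731 -0.341]
```

View pics/s16.png

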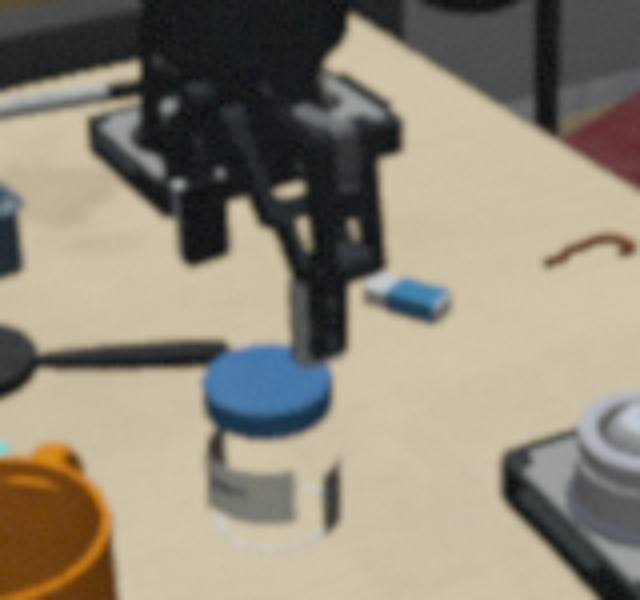

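```bash
python3 -m jog '[{"gripper":1,"dx":0,"dy":0.0005,"dz":-0.015,"rx":0,"ry":0,"rz":0},{"gripper":1,"dx":0,"dy":0,"dz":-0.015,"rx":0,"ry":0,"rz":0},{"gripper":1,"dx":0,"dy":0,"dz":0,"rx":0,"ry":0,"rz":0}]'
python3 -m jog '[{"gripper":1,"dx":0,"dy":0,"dz":-0.015,"rx":0,"ry":0,"rz":0},{"gripper":1,"dx":0,"dy":0,"dz":-0.015,"rx":0,"ry":0,"rz":0},{"gripper":1,"dx":0,"dy":0,"dz":0,"rx":0,"ry":0,"rz":0},{"gripper":1,"dx":0,"dy":0,"dz":0,"rx":0,"ry":0,"rz":0}]'
python3 - <<'E'
from h import *
print(readout.observe()['joints'].round(3))
p,d=optics.snapshot('scene'); cv2.imwrite('pics/s17.png',cv2.resize(p[180:330,240:400,::-1],None,fx=4,fy=4))
E
```

```text
t: 28.15
eef_pos: [0.3436, -0.2721, 0.0587]
tool_rot: [-3.141, 0.001, 0.033]
wrist_force: [-0.2, 0.0, 0.0]
gripper_width: 1.003
t: 28.55
eef_pos: [0.3443, -0.2729, 0.0299]
tool_rot: [3.141, -0.001, 0.032]
wrist_force: [1.0, -0.1, -0.1]
gripper_width: 1.002
[-0.088  0.545  0.849  2.283 -0.743  0.612 -0.211]
```

View pics/s17.png

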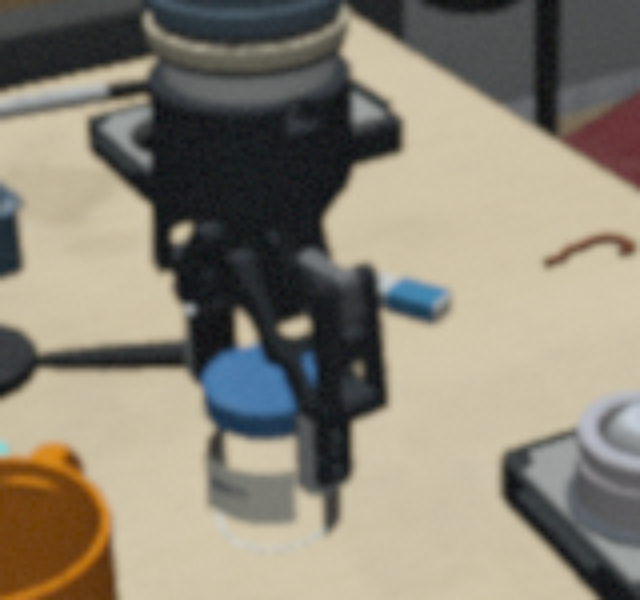

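Jar sits between the fingers, so I close with the tip at 0.03.

```bash
python3 -m jog '[{"gripper":0.8,"dx":0,"dy":0.0005,"dz":-0.003,"rx":0,"ry":0,"rz":0},{"gripper":0.7,"dx":0,"dy":0,"dz":0,"rx":0,"ry":0,"rz":0},{"gripper":0,"dx":0,"dy":0,"dz":0,"rx":0,"ry":0,"rz":0},{"gripper":0,"dx":0,"dy":0,"dz":0,"rx":0,"ry":0,"rz":0},{"gripper":0,"dx":0,"dy":0,"dz":0,"rx":0,"ry":0,"rz":0},{"gripper":0,"dx":0,"dy":0,"dz":0,"rx":0,"ry":0,"rz":0},{"gripper":0,"dx":0,"dy":0,"dz":0,"rx":0,"ry":0,"rz":0}]'
python3 -m jog '[{"gripper":0,"dx":0,"dy":0,"dz":0.015,"rx":0,"ry":0,"rz":0},{"gripper":0,"dx":0,"dy":0,"dz":0.03,"rx":0,"ry":0,"rz":0},{"gripper":0,"dx":0.01,"dy":0,"dz":0.03,"rx":0,"ry":0,"rz":0},{"gripper":0,"dx":0.02,"dy":0,"dz":0.02,"rx":0,"ry":0,"rz":0},{"gripper":0,"dx":0.02,"dy":0.01,"dz":0.02,"rx":0,"ry":0,"rz":0},{"gripper":0,"dx":0,"dy":0,"dz":0,"rx":0,"ry":0,"rz":0}]'
python3 - <<'E'
from h import *
print(readout.observe()['joints'].round(3))
p,d=optics.snapshot('scene'); cv2.imwrite('pics/s18.png',cv2.resize(p[150:330,240:400,::-1],None,fx=3.3,fy=3.3))
E
```

```text
t: 29.3
eef_pos: [0.3442, -0.272, 0.0268]
tool_rot: [-3.141, -0.001, 0.032]
wrist_force: [-0.4, 1.2, 9.3]
gripper_width: 0.656
t: 29.9
eef_pos: [0.3979, -0.2618, 0.1432]
tool_rot: [3.139, -0.005, 0.037]
wrist_force: [0.4, 0.1, -0.0]
gripper_width: 0.652
[-0.368  0.423  1.102  2.131 -0.502  0.87  -0.5  ]
```

View pics/s18.png

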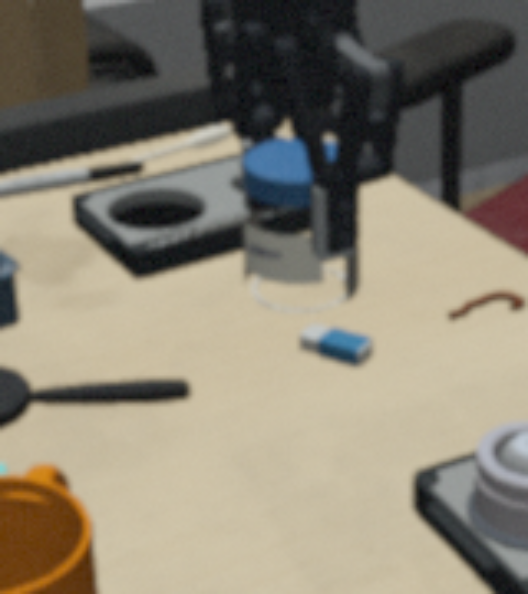

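```bash
python3 -m jog '[{"gripper":0,"dx":0.02,"dy":0.03,"dz":0,"rx":0,"ry":0,"rz":0},{"gripper":0,"dx":0.02,"dy":0.04,"dz":0,"rx":0,"ry":0,"rz":0},{"gripper":0,"dx":0.02,"dy":0.04,"dz":0,"rx":0,"ry":0,"rz":0},{"gripper":0,"dx":0.003,"dy":0.045,"dz":0,"rx":0,"ry":0,"rz":0},{"gripper":0,"dx":0,"dy":0.045,"dz":0,"rx":0,"ry":0,"rz":0},{"gripper":0,"dx":0,"dy":0.045,"dz":0,"rx":0,"ry":0,"rz":0},{"gripper":0,"dx":0,"dy":0.04,"dz":0,"rx":0,"ry":0,"rz":0},{"gripper":0,"dx":0,"dy":0.027,"dz":0,"rx":0,"ry":0,"rz":0}]'
python3 -m jog '[{"gripper":0,"dx":0,"dy":0,"dz":0,"rx":0,"ry":0,"rz":0},{"gripper":0,"dx":0,"dy":0,"dz":0,"rx":0,"ry":0,"rz":0},{"gripper":0,"dx":0,"dy":0,"dz":0,"rx":0,"ry":0,"rz":0}]'
python3 -c "
from h import *
print(readout.observe()['joints'].round(3))"
```

```text
t: 30.75
eef_pos: [0.4551, 0.0522, 0.1399]
tool_rot: [-3.141, 0.003, 0.034]
wrist_force: [1.0, -0.2, -0.8]
gripper_width: 0.654
t: 31.05
eef_pos: [0.4562, 0.0484, 0.1408]
tool_rot: [3.141, 0.001, 0.03]
wrist_force: [0.7, -0.8, -0.6]
gripper_width: 0.66
[-1.122  0.437  1.186  2.167 -0.536  0.876 -1.15 ]
```

```bash
python3 -m jog '[{"gripper":0,"dx":0.005,"dy":0.0015,"dz":-0.015,"rx":0,"ry":0,"rz":0},{"gripper":0,"dx":0,"dy":0,"dz":-0.02,"rx":0,"ry":0,"rz":0},{"gripper":0,"dx":0,"dy":0,"dz":-0.02,"rx":0,"ry":0,"rz":0},{"gripper":0,"dx":0,"dy":0,"dz":-0.01,"rx":0,"ry":0,"rz":0},{"gripper":0,"dx":0,"dy":0,"dz":0,"rx":0,"ry":0,"rz":0},{"gripper":0,"dx":0,"dy":0,"dz":0,"rx":0,"ry":0,"rz":0},{"gripper":0,"dx":0,"dy":0,"dz":0,"rx":0,"ry":0,"rz":0}]'
python3 - <<'E'
from h import *
print(readout.observe()['joints'].round(3))
p,d=optics.snapshot('scene'); cv2.imwrite('pics/s19.png',cv2.resize(p[130:270,220:380,::-1],None,fx=4,fy=4,interpolation=cv2.INTER_CUBIC))
p,d=optics.snapshot('top'); cv2.imwrite('pics/t19.png',cv2.resize(p[150:300,140:300,::-1],None,fx=4,fy=4))
E
```

```text
t: 31.75
eef_pos: [0.4626, 0.0512, 0.0768]
tool_rot: [-3.141, -0.002, 0.032]
wrist_force: [0.7, 0.4, 0.4]
gripper_width: 0.656
[-0.98   0.537  1.021  2.203 -0.685  0.76  -1.035]
```

View pics/s19.png

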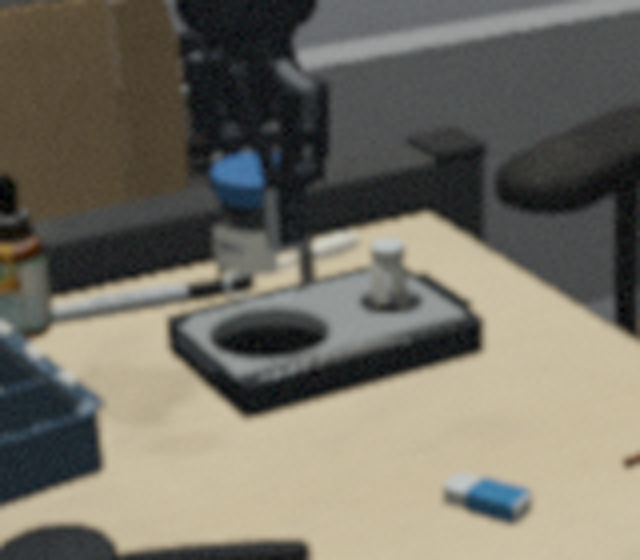

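View pics/t19.png

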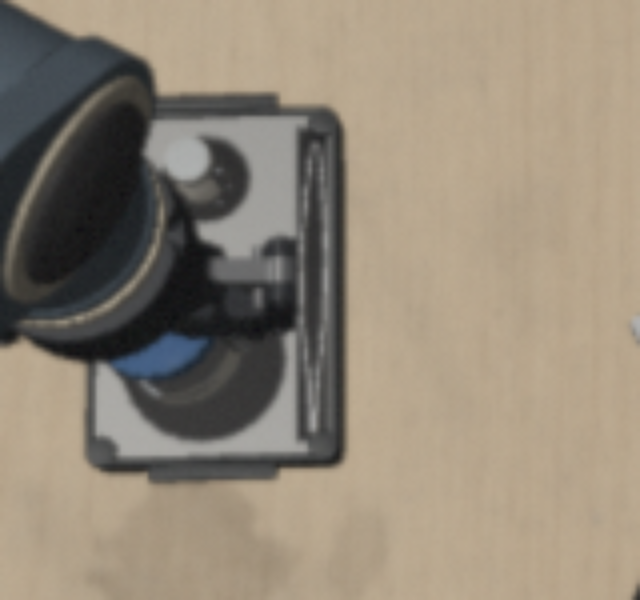

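```bash
python3 -m jog '[{"gripper":0,"dx":-0.001,"dy":-0.001,"dz":-0.01,"rx":0,"ry":0,"rz":0},{"gripper":0,"dx":0,"dy":0,"dz":-0.01,"rx":0,"ry":0,"rz":0},{"gripper":0,"dx":0,"dy":0,"dz":0,"rx":0,"ry":0,"rz":0},{"gripper":0,"dx":0,"dy":0,"dz":0,"rx":0,"ry":0,"rz":0}]'
python3 -m jog '[{"gripper":0,"dx":0,"dy":0,"dz":-0.007,"rx":0,"ry":0,"rz":0},{"gripper":0,"dx":0,"dy":0,"dz":-0.007,"rx":0,"ry":0,"rz":0},{"gripper":0,"dx":0,"dy":0,"dz":-0.005,"rx":0,"ry":0,"rz":0},{"gripper":0,"dx":0,"dy":0,"dz":0,"rx":0,"ry":0,"rz":0},{"gripper":0,"dx":0,"dy":0,"dz":0,"rx":0,"ry":0,"rz":0}]'
python3 - <<'E'
from h import *
print(readout.observe()['joints'].round(3))
p,d=optics.snapshot('scene'); cv2.imwrite('pics/s20.png',cv2.resize(p[130:270,220:380,::-1],None,fx=4,fy=4,interpolation=cv2.INTER_CUBIC))
E
```

```text
t: 32.25
eef_pos: [0.4606, 0.0504, 0.0556]
tool_rot: [3.141, 0.001, 0.032]
wrist_force: [0.5, -0.7, -0.0]
gripper_width: 0.656
t: 32.75
eef_pos: [0.4608, 0.0504, 0.0369]
tool_rot: [3.141, 0.0, 0.032]
wrist_force: [-0.5, -0.2, -0.0]
gripper_width: 0.652
[-0.902  0.593  0.922  2.227 -0.779  0.686 -0.959]
```

View pics/s20.png

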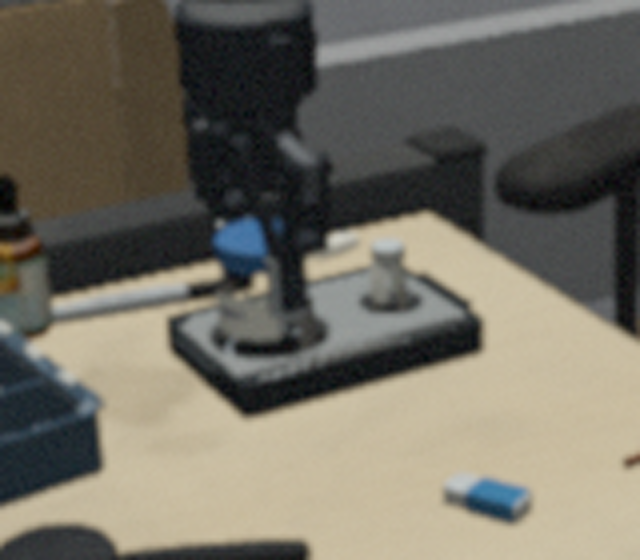

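```bash
python3 -m jog '[{"gripper":0,"dx":0,"dy":0,"dz":-0.002,"rx":0,"ry":0,"rz":0},{"gripper":0,"dx":0,"dy":0,"dz":0,"rx":0,"ry":0,"rz":0},{"gripper":0.8,"dx":0,"dy":0,"dz":0,"rx":0,"ry":0,"rz":0},{"gripper":1,"dx":0,"dy":0,"dz":0,"rx":0,"ry":0,"rz":0},{"gripper":1,"dx":0,"dy":0,"dz":0,"rx":0,"ry":0,"rz":0},{"gripper":1,"dx":0,"dy":0,"dz":0.01,"rx":0,"ry":0,"rz":0},{"gripper":1,"dx":0,"dy":0,"dz":0.02,"rx":0,"ry":0,"rz":0},{"gripper":1,"dx":0,"dy":0,"dz":0.03,"rx":0,"ry":0,"rz":0}]'
python3 -m jog '[{"gripper":1,"dx":0.005,"dy":0,"dz":0.04,"rx":0,"ry":0,"rz":0},{"gripper":1,"dx":0.01,"dy":0,"dz":0.04,"rx":0,"ry":0,"rz":0},{"gripper":1,"dx":0.01,"dy":-0.04,"dz":0,"rx":0,"ry":0,"rz":0},{"gripper":1,"dx":0,"dy":-0.04,"dz":0,"rx":0,"ry":0,"rz":0},{"gripper":1,"dx":0,"dy":-0.04,"dz":0,"rx":0,"ry":0,"rz":0},{"gripper":1,"dx":0,"dy":-0.04,"dz":0,"rx":0,"ry":0,"rz":0},{"gripper":1,"dx":0,"dy":-0.03,"dz":0,"rx":0,"ry":0,"rz":0},{"gripper":1,"dx":0,"dy":0,"dz":0,"rx":0,"ry":0,"rz":0}]'
python3 - <<'E'
from h import *
print(readout.observe()['joints'].round(3))
p,d=optics.snapshot('scene'); cv2.imwrite('pics/s21.png',p[:,:,::-1])
p,d=optics.snapshot('top'); cv2.imwrite('pics/t21.png',p[:,:,::-1]);np.save('t21.npy',p);np.save('t21d.npy',d)
E
```

```text
t: 33.6
eef_pos: [0.46, 0.0502, 0.0955]
tool_rot: [3.141, 0.003, 0.032]
wrist_force: [0.3, 0.3, 0.9]
gripper_width: 1.002
t: 34.4
eef_pos: [0.485, -0.1446, 0.1765]
tool_rot: [3.139, -0.002, 0.024]
wrist_force: [-0.6, 0.3, -0.3]
gripper_width: 0.998
[-0.664  0.438  1.137  2.033 -0.484  0.969 -0.825]
```

View pics/s21.png

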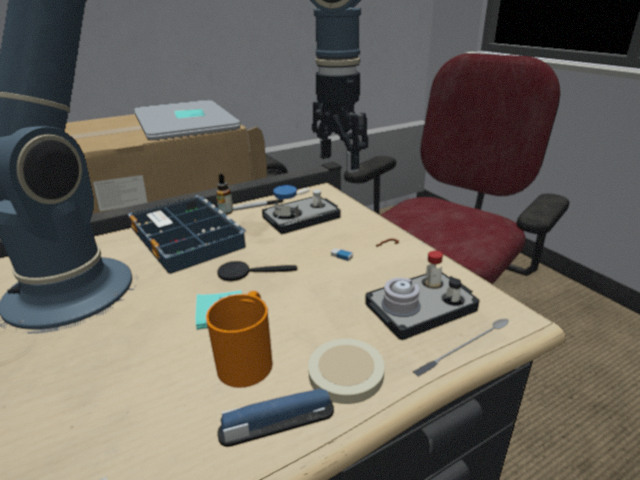

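View pics/t21.png

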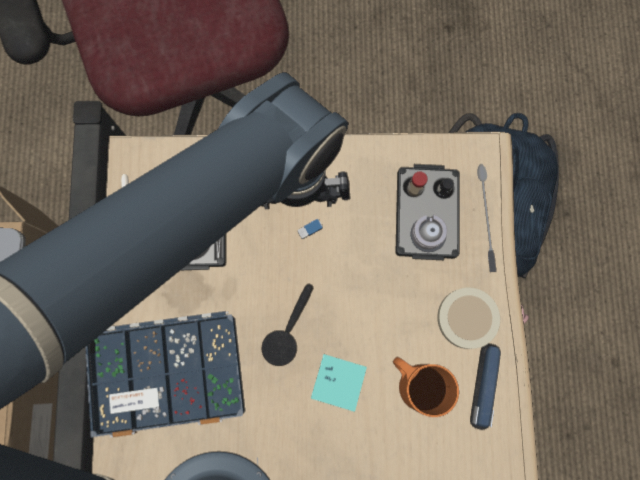

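```bash
python3 -m jog '[{"gripper":1,"dx":0,"dy":-0.04,"dz":0.02,"rx":0,"ry":0,"rz":0},{"gripper":1,"dx":0,"dy":-0.04,"dz":0.02,"rx":0,"ry":0,"rz":0},{"gripper":1,"dx":0,"dy":-0.04,"dz":0,"rx":0,"ry":0,"rz":0},{"gripper":1,"dx":0,"dy":-0.04,"dz":0,"rx":0,"ry":0,"rz":0},{"gripper":1,"dx":0,"dy":0,"dz":0,"rx":0,"ry":0,"rz":0},{"gripper":1,"dx":0,"dy":0,"dz":0,"rx":0,"ry":0,"rz":0}]'
python3 - <<'E'
from h import *
p,d=optics.snapshot('top'); cv2.imwrite('pics/t22.png',cv2.resize(p[150:300,140:300,::-1],None,fx=4,fy=4))
s,_=optics.snapshot('scene'); cv2.imwrite('pics/s22.png',cv2.resize(s[170:310,240:480,::-1],None,fx=3.3,fy=3.3,interpolation=cv2.INTER_CUBIC))
hsv=cv2.cvtColor(p,cv2.COLOR_RGB2HSV).astype(int); m=((hsv[...,0]>100)&(hsv[...,0]<125)&(hsv[...,1]>100)).astype(np.uint8); m[:,:160]=0;m[:,225:]=0;m[:210]=0;m[275:]=0
c=max(cv2.findContours(m,0,1)[0],key=len); print('jar',circ(onz('top',c[:,0],.078)))
v,u=np.nonzero(m);C=cloud('top',d)[v,u];print(np.nanmedian(C[:,2])); A=np.c_[C[:,:2]-np.nanmean(C[:,:2],0),np.ones(len(C))];k=np.isfinite(C[:,2])&(abs(C[:,2]-.078)<.012);print('slope',np.linalg.lstsq(A[k],C[k,2],rcond=None)[0],k.sum())
E
```

```text
t: 35.1
eef_pos: [0.4859, -0.2989, 0.2149]
tool_rot: [-3.141, 0.001, 0.032]
wrist_force: [-0.1, 0.5, 0.2]
gripper_width: 0.998Traceback (most recent call last):
  File "<stdin>", line 5, in <module>
ValueError: max() iterable argument is empty
```

View pics/t22.png

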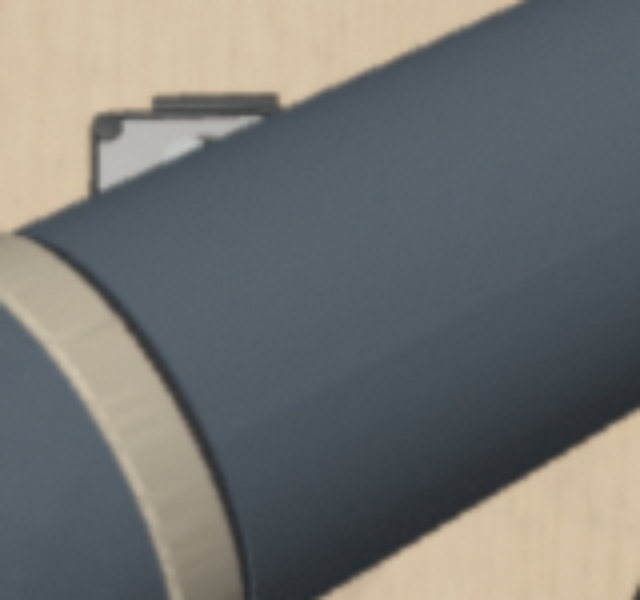

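View pics/s22.png

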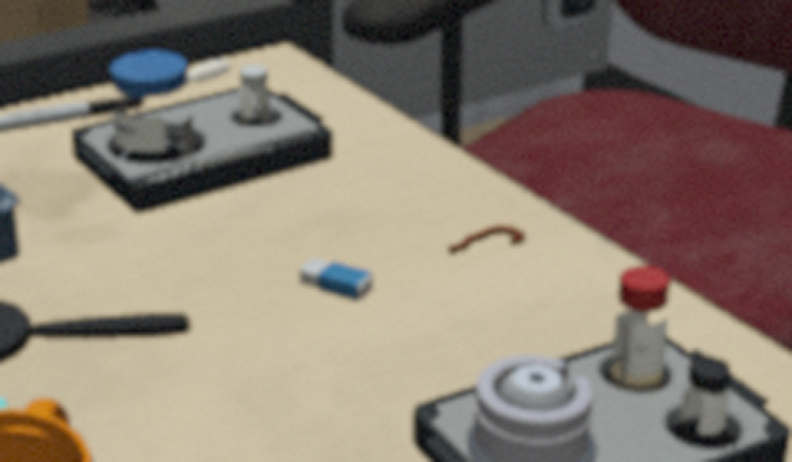

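```bash
python3 - <<'E'
from h import *
s,d=optics.snapshot('scene')
hsv=cv2.cvtColor(s,cv2.COLOR_RGB2HSV).astype(int); m=((hsv[...,0]>100)&(hsv[...,0]<125)&(hsv[...,1]>100)); m[:180]=0;m[205:]=0;m[:,:265]=0;m[:,305:]=0
v,u=np.nonzero(m); print(u.min(),u.max(),v.min(),v.max(),u.mean(),v.mean())
print('cap centre',onz('scene',[[(u.min()+u.max())/2,(v.min()+v.max())/2]],.073))
C=cloud('scene',d)[v,u];print('cap z pct',np.nanpercentile(C[:,2],[5,50,80,95]).round(4), 'xy range',np.nanpercentile(C,[5,95],axis=0).round(3))
t=C[C[:,2]>.0755]; 
E
```

```text
273 296 184 199 284.3925925925926 190.6925925925926
cap centre [[0.45969073 0.05041043 0.073     ]]
cap z pct [0.0122 0.0765 0.0776 0.0782] xy range [[0.437 0.026 0.012]
 [0.549 0.211 0.078]]
```

```bash
python3 - <<'E'
from h import *
d=np.load('t21d.npy');p=np.load('t21.npy');C=cloud('top',d)
X=C[210:250,410:450].reshape(-1,3); r=np.hypot(X[:,0]-.4655,X[:,1]+.3656); k=(r>.0215)&(r<.0265); print('collar top z (54 exp)',np.nanmedian(X[k,2]))
print('tall',onz('top',[[419.6,178.9]],.08),np.nanmedian(C[176:182,417:422,2]),'black',np.nanmedian(C[181:186,446:450,2]))
from bench import job
print(job.close_job())
E
```

```text
collar top z (54 exp) 0.053357183661356444
tall [[ 0.54914557 -0.34508376  0.08      ]] 0.07978896035469596 black 0.05509870132176098
the job is handed in; nothing more can be done
None
```

Both kits are made up and the job is handed in, at about 35 s of the 120 s. All five pieces are placed and released, and the gripper is clear with its tip about 0.21 m up.

- **Collar:** it is home on the flange, with the key visible in its slot. Its top measures 53.4 mm up, against 54 mm expected.
- **Tall vial:** it stands in a coring-tray pocket, its top 79.8 mm up (80 expected). Its cap is about 4 mm from the pocket centre (limit 10 mm).
- **Black-capped short vial:** it stands in the other coring-tray pocket, its top about 55–56 mm up (56 expected), within about 1 mm of centre.
- **White-capped short vial:** it stands in the worm tray's vial pocket, its top 55.8 mm up (56 expected), about 3 mm off centre.
- **Jar:** it stands in the large pocket, its top 78.2 mm up (78 expected), within 2 mm of centre (limit 9 mm).

One check failed: the arm hid the jar from the top camera. The jar's final position therefore rests on the scene camera alone, and its tilt was only judged by eye there. No other measurements disagreed.

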